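# Fetch washed parts baskets with a hook rod into a pan and slide it onto the drying zone

### The arm

A 7-joint arm with a two-finger parallel gripper is mounted at the origin on the work surface. World frame = base frame: x ahead of the robot, y to its left, z up, the work surface at z = 0. Lengths are in m, angles in rad, forces in N, time in s.
With the tool pointing down it reaches from about 0.4 to 0.875 m from the base axis. Payload 19.3 kg.
Tool frame: the origin (TCP) lies at the very end of the fingers, on their centre line; the grasp point (between the pads) lies 19 mm behind it; z points along the fingers, y is the line along which they close (so a half turn about z gives the same grasp; the last joint's range is limited). The gripper opens to 85 mm and grips with 20 to 120 N. Pads are 22 mm wide; open, the fingers measure 114 mm over their backs; the gripper's body (76 mm by 85 mm) begins 54 mm behind the grasp point. The pads swing forward as they close: fully open they stand 13 mm farther back than shut.
Start: joints at [1.134, 0.521, -0.036, 1.599, 0.021, 1.021, -0.113], TCP at [0.224, -0.583, 0.231] pointing down, gripper open.
Joint ranges: [-2.91, 2.91], [-0.3, 2.13], [-1.5, 1.42], [0.17, 2.43], [-1.26, 4.41], [0.16, 1.93], [-2.52, 2.52]. Speed limits (rad/s): [1.89, 1.89, 2.39, 2.39, 3.01, 3.01, 3.01].

### API

Orientations are given as [roll, pitch, yaw] about the fixed x, y, z axes, in that order (R = Rz(yaw) Ry(pitch) Rx(roll)).
In Python, from workcell import bot gives the robot as it stands.
- The arm moves only by the tool jog_arm, never from a script. Its argument "motion" is a list of rows, each a list of 5 numbers: the shift along the tool's x, y, z scaled (see below), then the turn about the tool's z scaled (see below), then the opening, from 0 (shut) to 1 (fully open). A call has 1 to 12 rows; each row shifts and turns the commanded pose from where the row before left it, along the tool's axes as they then stand; what a row does not reach is not made up. The controller multiplies each number of a shift by 30 mm and each number of a turn by 0.08 rad. A row lasts 1/10 s, in which the tool goes at most 50 mm and 8.59 degrees, less where a joint would pass 70% of its speed; a pose out of reach is approached as far as the arm can. A call with a number of a shift or a turn outside -1 to 1 is refused whole. A call with a gripper value outside its range is refused whole. The fingers move at their own pace and stop on an object; "newtons" is the grip in N (left out, the last holds). Time passes only in rows, so rows that do not move let the fingers close. It gives the time, the measured TCP pose, the force, the opening and the grip force at its end, in the units of the state.
- bot.observe(): the state, without advancing time (a new reading comes with each control period).
- bot.grab_frame(name): name is "scene" or "side" or "wrist"; returns a dict with "pixels" (480x640x3 uint8, red, green, blue), "fovy" (degrees; the focal length in pixels is half the picture's height over the tangent of half this angle, whatever the lens; pixels are square), "cx", "cy" (the principal point, pixels), "rvec" (rotation vector, rad) and "tvec" (3), from world to camera coordinates, as OpenCV has them; the wrist camera has in their place "mount" (4x4, takes a point from camera to tool coordinates, whose origin is the TCP and whose axes are the flange's). Camera axes: x right, y down, z forward; pixel columns grow to the right and rows downward; lengths in m; the calibration is good to about 2 mm. A picture is of the moment at which its call begins: read the wrist's pose just before it. There is no depth.
- bot.job_done(): hands the job in; it is judged then, once.
The state is a dict: "clock": time; "qpos": joint angles; "qd": joint speeds; "joint_efforts": joint torques, N m; "position": TCP position; "tool_rot": TCP orientation; "force": force on the tool from outside, world axes, zero at the start; "moment": the same for the moment, N m; "grip_width": finger opening in m; "finger_force": force on a finger pad.
Only numpy, scipy, OpenCV 4.12 (cv2) and the standard library are available. Lean on these libraries where they do the work, as an engineer would, in place of code of your own. Each camera call takes 0.05 s, during which the arm holds its last target. There are 200 camera calls.

### The job

The empty drying pan was left in the orange frame of the drying plate: slide it squarely into the white frame at the cold end, and there, with the yellow-handled hook rod, set in it upright every parts basket that hangs inside the drained ultrasonic cleaner. Then slide the loaded pan squarely back into the orange frame, and hang the rod in its blue stand. Never lift the pan, do not touch the baskets with your hand, drop them or tip them over, and leave the other things on the bench alone.

Things in the scene. Friction and masses are not known exactly. Their poses are not given: they have to be found in the camera images.
- cleaner: Open drained ultrasonic cleaner, fixed: steel box 138 (x) x 258 (y) x 160 mm high, walls 14 mm. Origin: centre of underside, z up. Rails on both long walls reach 20 mm into the bath (70 mm free between), tops 85 mm up; blue teeth on them, 10 mm high, leave 16 mm notches at y = -60, 0, +60 mm. A basket hangs with its crossbar (along the cleaner's x) in a facing pair of notches.
- plate: Drying hot plate, cold now, fixed on the table: 320 (x) x 240 (y) x 45 mm high with a flat black top. Origin: centre of its underside; z up. White frame (cold end, x = -60 mm) and orange frame (drying zone, x = +80 mm) are painted on the top, each 122 (x) x 212 (y) mm outside.
- cold_mark (a point): Centre of the white frame, on the plate's top; axes as the plate's.
- hot_mark (a point): Centre of the orange frame, on the plate's top; axes as the plate's.
- pan: Loose aluminium pan, 0.35 kg, outside 92 (x) x 184 (y) x 26 mm high, walls 4 mm, inner floor 3 mm up. Origin: centre of underside, z up. Starts near the orange frame, roughly parallel to the plate, handle on its -x side. Holds three baskets side by side along its y (say at y = -56, 0, +56 mm, crossbars along its x).
- pan_handle (a point): Middle of the pan's red handle: a round bar, 8 mm thick and 84 mm long, along the pan's y, 103 mm from the pan's centre to its -x side (53 mm clear of the wall) and 34 mm above the pan's underside.
- stand: Blue rod stand, fixed: foot 100 x 70 mm, a post at its +x side (inner face 34 mm from the seat), a level fork of two prongs, 14 mm apart, open to -x; prong tops 115 mm above the table, with end stops 8 mm high at x = -22 mm: rise over them to take the rod out or put it back. Origin: on the table below the seat.
- stand_seat (a point): Seat of the rod: midway between the prongs, at the height of their tops; axes as the stand's.
- rod: Loose hook rod, 0.12 kg, hanging in the stand by its collar, axes as the stand's. Origin: on the shaft's axis under the collar (28 mm across, 4 thick), z up. Yellow handle 30 (x) x 16 (y) mm, from 4 to 64 mm up. Below, a 10 mm square shaft ends in a flat hook 24 mm wide (x), open to +y: trough floor at z -90, 4 thick, trough from y 5 to 17, lip from y 17 to 21, rising 12 above the trough floor.
- rod_grip (a point): Middle of the rod's yellow handle, 35 mm above the rod's origin.
- rod_trough (a point): Middle of the hook's trough floor: 90 mm below the rod's origin and 11 mm to its +y side.
- flux: Bystander: amber bottle with red cap, 44 mm across, 100 mm high, standing; origin at its foot.
- tip_cleaner: Bystander: round dark tin of brass wool, 68 mm across, 35 mm high; origin under its centre.
- driver: Bystander: red-handled screwdriver lying along its x.
- pliers: Bystander: blue-handled pliers lying along its x, about 150 mm long.
- basket1: Steel dip basket of washed connectors, 90 g: body 60 (x) x 44 (y) x 30 mm high; two 3 mm upright straps at its x ends carry a square crossbar 8 x 8 mm, 92 mm long, along its x, with red ends, its underside 60 mm above the foot; 54 mm free between the straps. Origin: centre of its foot; z up. May be absent.
- basket1_bar (a point): Centre of the crossbar of basket1, 64 mm above its foot.
- basket2: Steel dip basket of washed connectors, 90 g: body 60 (x) x 44 (y) x 30 mm high; two 3 mm upright straps at its x ends carry a square crossbar 8 x 8 mm, 92 mm long, along its x, with red ends, its underside 60 mm above the foot; 54 mm free between the straps. Origin: centre of its foot; z up. May be absent.
- basket2_bar (a point): Centre of the crossbar of basket2, 64 mm above its foot.
- basket3: Steel dip basket of washed connectors, 90 g: body 60 (x) x 44 (y) x 30 mm high; two 3 mm upright straps at its x ends carry a square crossbar 8 x 8 mm, 92 mm long, along its x, with red ends, its underside 60 mm above the foot; 54 mm free between the straps. Origin: centre of its foot; z up. May be absent.
- basket3_bar (a point): Centre of the crossbar of basket3, 64 mm above its foot.

How it is judged:
By the outcome, as a careful person would: the job done as asked, in the order asked, and still so for the second after the job is handed in, with the robot touching nothing.
Of basket1, basket2, basket3 only 2 to 3 are there at a start; the rules pass over those that are not, and their reading is None.
At some moment in a run one of pan may be knocked a few centimetres aside while the robot is not near it.
It also fails if it takes over 210 s, if anything falls off the work surface, if the arm or the gripper's body presses on something with over 40 N, if the wrist force passes 120 N, or if a joint passes its speed limit or range.

## Working session

There is one attempt and no reset: what is moved stays moved. The work goes in short steps, Python scripts to look and compute and a tool call to move; the robot and the scene stay as the last step left them, time stands still between calls to the robot, and variables do not carry over. Pictures are saved under pics/ and viewed, at most 14 in all, crops included, and the job is handed in when it is done.

Besides the shell and the picture viewer there is one more tool, called after "Request:" as name([rows], argument=value, ...), one row to a line, values as JSON. jog_arm: Moves the arm, as the interface text tells. Shifts and turns lie within -1 to 1; 1 stands for 30 mm of shift or 0.08 rad of turn. Its arguments: {"type":"object","properties":{"motion":{"type":"array","items":{"type":"array","items":{"type":"number"}}},"newtons":{"type":"number"}},"required":["motion"]}

```bash
mkdir -p pics; ls; python3 - <<'E'
from workcell import bot
import cv2
s=bot.observe();print(s)
for n in("scene","side","wrist"):
    f=bot.grab_frame(n);cv2.imwrite(f"pics/{n}0.png",f["pixels"][:,:,::-1])
    print({k:v for k,v in f.items() if k!="pixels"})
E
```

```text
pics
{'clock': 0.0, 'qpos': array([ 1.13379092,  0.52204172, -0.03634943,  1.60000153,  0.02122666,
        1.02109988, -0.11282597]), 'qd': array([-0.0008513 ,  0.00141503, -0.00027128,  0.00111255,  0.00178683,
        0.00027106,  0.00047072]), 'joint_efforts': array([-1.44343707e-03, -9.27123213e+01,  1.97966024e+00, -3.69939923e+01,
        1.78871560e-02,  8.29921832e-03,  9.06406444e-05]), 'position': array([ 0.22399567, -0.58311827,  0.23071055]), 'tool_rot': array([-3.14043195e+00,  9.49247441e-05,  3.66802445e-01]), 'force': array([-0.67516021,  0.19445705, -0.00619889]), 'moment': array([ 0.01249875, -0.06642559,  0.03308935]), 'finger_force': 0.0, 'grip_width': 0.08516524406342045}
{'fovy': 45.1867598595867, 'cx': 318.6938479029718, 'cy': 241.07279046467107, 'rvec': array([ 1.37823423,  1.93443368, -1.04903396]), 'tvec': array([ 0.2001068 , -0.19512014,  1.81138064])}
{'fovy': 52.7652405756036, 'cx': 318.5489885656342, 'cy': 242.42184431755925, 'rvec': array([ 2.23918202, -0.20793063,  0.12428081]), 'tvec': array([-0.5284771 ,  0.13391122,  1.13008053])}
{'fovy': 59.432925668611006, 'cx': 318.8864372130807, 'cy': 243.381984943607, 'mount': array([[ 2.50218280e-04, -9.53777045e-01, -3.00515035e-01,
         7.63414127e-02],
       [ 9.99999930e-01,  3.22585365e-04, -1.91192608e-04,
         1.55935253e-04],
       [ 2.79296873e-04, -3.00514966e-01,  9.53777058e-01,
        -1.43168519e-01],
       [ 0.00000000e+00,  0.00000000e+00,  0.00000000e+00,
         1.00000000e+00]])}
```

View pics/scene0.png

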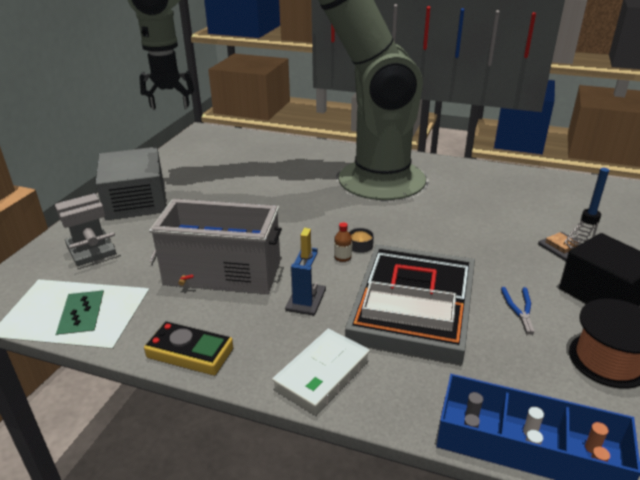

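View pics/side0.png

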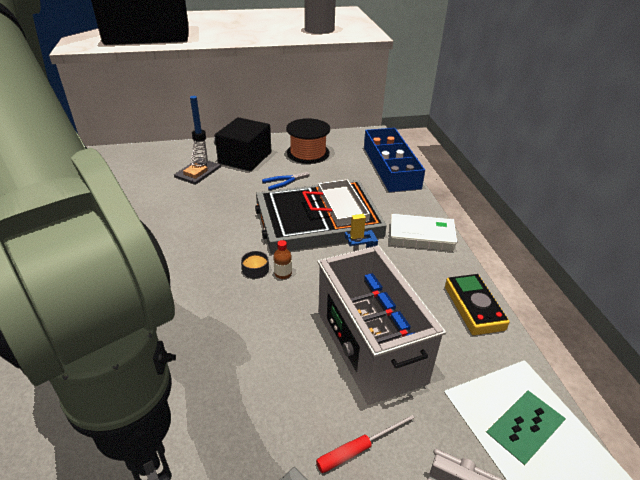

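The scene view shows the cleaner at (218,245), the rod in its stand at (305,265) and the plate with the pan at (415,300), its handle towards the white frame. The side view shows baskets in the cleaner near (365,310) and (375,328). I'll zoom in for corner pixels.

```bash
python3 - <<'E'
import cv2
a=cv2.imread("pics/side0.png");b=cv2.imread("pics/scene0.png")
cv2.imwrite("pics/c1.png",cv2.resize(a[170:400,240:450],None,fx=2.6,fy=2.6,interpolation=cv2.INTER_CUBIC))
cv2.imwrite("pics/c2.png",cv2.resize(b[190:360,145:480],None,fx=2.38,fy=2.38,interpolation=cv2.INTER_CUBIC))
E
```

```text
(no output)
```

View pics/c1.png

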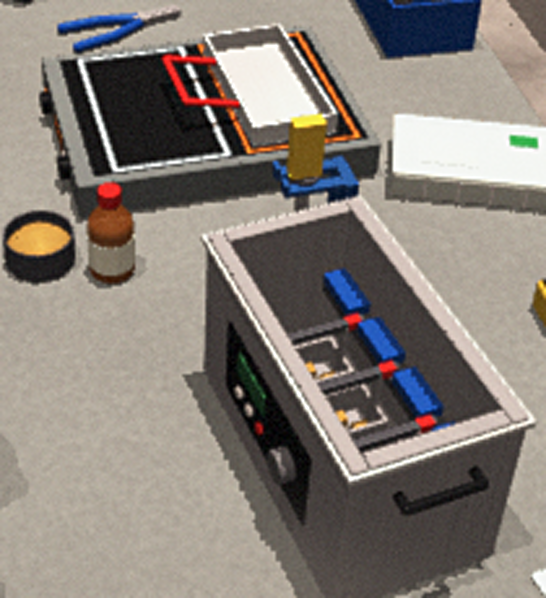

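View pics/c2.png

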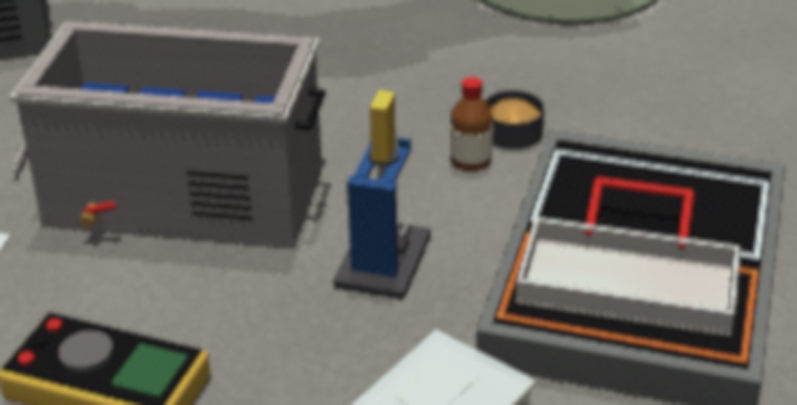

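All three baskets are there: red bar ends at (355,320), (388,370) and (427,422) in the side crop. The pan sits at the orange frame and the stand fork opens towards the robot. Next I'll fit planar poses.

```bash
cat > h.py <<'E'
import numpy as np, cv2
from scipy.optimize import least_squares
from scipy.spatial.transform import Rotation as R
from workcell import bot
def cam(f,s=None):
    fl=240/np.tan(np.radians(f["fovy"]/2)); K=np.array([[fl,0,f["cx"]],[0,fl,f["cy"]],[0,0,1]])
    if "mount" in f:
        T=np.eye(4);T[:3,:3]=R.from_euler("xyz",s["tool_rot"]).as_matrix();T[:3,3]=s["position"]
        W=np.linalg.inv(T@f["mount"]); return K,W[:3,:3],W[:3,3]
    return K,cv2.Rodrigues(f["rvec"])[0],f["tvec"]
def proj(c,P):
    q=(np.atleast_2d(P)@c[1].T+c[2])@c[0].T; return q[:,:2]/q[:,2:]
def ray(c,px,z):
    "world point at height z seen at px"
    d=c[1].T@np.linalg.inv(c[0])@[px[0],px[1],1]; o=-c[1].T@c[2]; return o+d*(z-o[2])/d[2]
def place(p,L):
    L=np.atleast_2d(L).astype(float);co,si=np.cos(p[2]),np.sin(p[2])
    return np.c_[p[0]+co*L[:,0]-si*L[:,1],p[1]+si*L[:,0]+co*L[:,1],L[:,2]]
def fit(obs,x0):
    "obs: list of (cam, local pts, px); local z = world z"
    f=lambda p:np.concatenate([(proj(c,place(p,L))-px).ravel() for c,L,px in obs])
    r=least_squares(f,x0,loss="soft_l1",f_scale=2); e=f(r.x); return r.x,np.sqrt((e**2).mean()),e.reshape(-1,2)
def shot(name,n):
    s=bot.observe();f=bot.grab_frame(name);cv2.imwrite(f"pics/{n}.png",f["pixels"][:,:,::-1])
    np.save(f"pics/{n}.npy",np.array([f,s],dtype=object),allow_pickle=True);return cam(f,s)
def load(n):
    f,s=np.load(f"pics/{n}.npy",allow_pickle=True);return cam(f,s)
E
cat > fit0.py <<'E'
from h import *
SC=cam(bot.grab_frame("scene"));SI=cam(bot.grab_frame("side"))
a=lambda *p:np.array(p)/2.6+[240,170]
b=lambda *p:np.array(p)/2.38+[145,190]
q=lambda hx,hy,z,*s:np.array([[i*hx,j*hy,z] for i,j in s])
def show(n,o,x0):
    r=fit(o,x0);print(n,r[0].round(4),round(r[1],2),r[2].round(1).tolist())
    return r[0]
m,M=-1,1
show("cleaner",[(SI,q(.069,.129,.16,(m,M),(m,m),(M,m),(M,M)),a((205,237),(352,478),(533,420),(362,200))),
 (SC,q(.069,.129,.16,(m,m),(m,M),(M,M),(M,m)),b((70,25),(320,40),(297,108),(15,97)))],[.5,-.3,0])
w=q(.061,.106,.045,(m,M),(m,m),(M,m),(M,M))+[-.06,0,0]
o=q(.061,.106,.045,(M,m),(m,m),(M,M))+[.08,0,0]
show("plate",[(SI,w,a((78,60),(110,172),(230,155),(183,47))),(SI,o,a((360,137),(247,153),(297,30))),
 (SC,w[[1,0,3]],b((557,150),(770,180),(757,258))),(SC,o[[0,2]],b((497,318),(748,360))),
 (SC,q(.16,.12,.045,(m,m),(m,M),(M,M),(M,m)),b((550,138),(780,170),(760,378),(480,330)))],[.6,.2,0])
show("pan",[(SI,q(.046,.092,.071,(m,M),(M,M),(M,m),(m,m)),a((203,40),(297,27),(335,122),(245,133))),
 (SC,q(.046,.092,.071,(m,m),(m,M),(M,M),(M,m)),b((530,222),(740,250),(735,312),(520,290))),
 (SI,q(.103,.04,.079,(m,M),(m,m)),a((167,60),(183,100))),(SC,q(.103,.04,.079,(m,m),(m,M)),b((597,180),(692,190)))],[.7,.2,0])
show("rodtop",[(SI,np.array([[0,0,.179]]),a((308,120))),(SC,np.array([[0,0,.179]]),b((383,93)))],[.6,0,0])
for p in [(355,320),(388,370),(427,422)]: print("bar end",ray(SI,a(p)[0],.091).round(4))
print("flux",ray(SI,a((110,188))[0],.1),"tin",ray(SI,a((40,240))[0],.035))
E
python3 fit0.py
```

```text
cleaner [ 0.6025 -0.2467  0.1903] 1.92 [[0.0, -1.2], [0.3, -1.5], [-0.7, -1.6], [-1.5, -1.8], [-1.4, -2.0], [-1.8, -1.4], [-5.4, 1.7], [-0.4, -2.0]]
plate [0.5792 0.2178 0.0612] 1.27 [[-1.0, 0.1], [0.9, 0.4], [0.0, 0.4], [-0.9, 0.0], [-0.2, 0.1], [0.0, 0.2], [-0.0, 1.0], [-0.8, 0.2], [-0.5, 1.0], [1.2, 0.4], [-0.1, -0.1], [-0.2, 1.2], [-0.4, -4.3], [2.4, -3.3], [1.3, 1.6], [-1.8, -0.3]]
pan [0.649  0.2174 0.0821] 2.2 [[-0.1, -2.2], [-6.4, -1.2], [0.8, -2.9], [2.7, -2.1], [2.0, -2.3], [-0.4, -1.4], [-1.2, 0.9], [-2.0, -4.4], [-0.7, -0.2], [0.6, 0.2], [1.6, 0.8], [-2.2, 1.7]]
rodtop [ 0.6219 -0.0205  0.    ] 1.0 [[-0.9, 0.1], [-0.4, 1.7]]
bar end [ 0.6276 -0.1825  0.091 ]
bar end [ 0.6374 -0.2409  0.091 ]
bar end [ 0.6503 -0.2973  0.091 ]
flux [0.45154731 0.01288172 0.1       ] tin [0.38484121 0.02690561 0.035     ]
```

Request:
jog_arm([
  [1,0,-0.4,-0.6,1],
  [1,0,-0.4,-0.6,1],
  [1,0,-0.4,-0.6,1],
  [1,0,-0.4,-0.6,1],
  [1,0,-0.4,-0.6,1],
  [1,0,-0.2,-0.6,1],
  [1,0,0,-0.6,1],
  [1,0,0,-0.6,1],
  [1,0,0,-0.6,1],
  [1,0,0,-0.6,1],
  [1,0,0,-0.6,1],
  [1,0,0,-0.6,1],
])

```text
clock: 1.45
position: [0.5116, -0.3731, 0.2971]
tool_rot: [-3.141, -0.0, 0.945]
force: [0.3, -0.1, -0.1]
grip_width: 0.0858
finger_force: 0.0
```

Request:
jog_arm([
  [1,0,0,-0.6,1],
  [1,0,0,-0.6,1],
  [1,0,0,-0.6,1],
  [1,0,0,-0.6,1],
  [1,0,0,-0.6,1],
  [1,0,0,-0.6,1],
  [1,0,0,-0.6,1],
  [0,0,0,0,1],
  [0,0,0,0,1],
])

```text
clock: 2.35
position: [0.6082, -0.1887, 0.2972]
tool_rot: [-3.141, 0.0, 1.279]
force: [-0.2, -1.2, -0.8]
grip_width: 0.0852
finger_force: 0.0
```

```bash
python3 -c "
from h import *
shot('wrist','w1')"
```

```text
(no output)
```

View pics/w1.png

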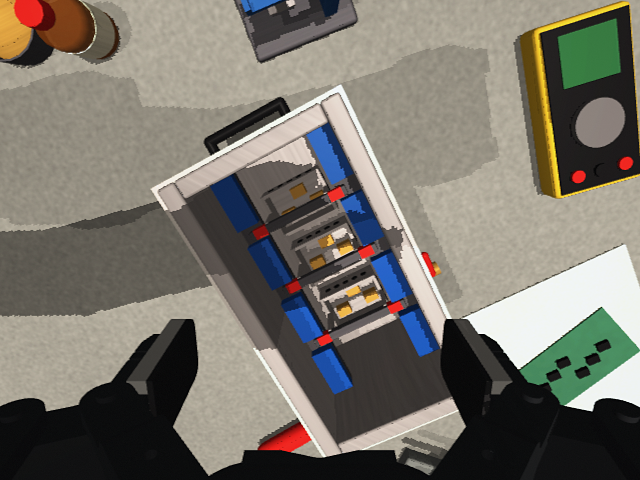

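The wrist view shows the cleaner with three crossbars, red ends at (261,232)-(337,193), (293,287)-(367,251) and (324,339)-(397,306). I'll fit these while moving on to look at the stand.

```bash
python3 - <<'E'
from h import *
W=load('w1')
for n,p in dict(C1=((261,232),(337,193)),C2=((293,287),(367,251)),C3=((324,339),(397,306))).items():
    a,b=ray(W,p[0],.092),ray(W,p[1],.092);d=b-a;print(n,((a+b)/2).round(4),np.hypot(*d[:2]).round(4),np.arctan2(d[1],d[0]).round(3))
m,M=-1,1
r=fit([(W,np.array([[-.069,.129,.16],[.069,.129,.16],[-.069,-.129,.16]]),np.array([(153,190),(341,87),(327,457)]))],[.6,-.25,.19]);print(r)
print([place(r[0],[0,y,.085]).round(4) for y in(.06,0,-.06)])
E
```

```text
C1 [ 0.5894 -0.1893  0.092 ] 0.0733 0.19
C2 [ 0.6003 -0.2461  0.092 ] 0.0736 0.19
C3 [ 0.6126 -0.3048  0.092 ] 0.0746 0.182
(array([ 0.60129383, -0.2447564 ,  0.18159737]), np.float64(2.2069321847635157), array([[ 1.46657072, -2.9203449 ],
       [-2.0576861 ,  0.30908192],
       [ 0.45222185,  3.7429862 ]]))
[array([[ 0.5905, -0.1857,  0.085 ]]), array([[ 0.6013, -0.2448,  0.085 ]]), array([[ 0.6121, -0.3038,  0.085 ]])]
```

Request:
jog_arm([
  [1,0,0,-0.5,1],
  [1,0,0,-0.5,1],
  [1,0,0,-0.5,1],
  [1,0,0,-0.5,1],
  [1,0,0,-0.5,1],
  [1,0,0,-0.5,1],
  [0,0,0,0,1],
  [0,0,0,0,1],
])

```text
clock: 3.2
position: [0.6424, -0.0136, 0.2972]
tool_rot: [-3.141, 0.001, 1.518]
force: [0.1, -0.5, -0.3]
grip_width: 0.0855
finger_force: 0.0
```

```bash
python3 -c "
from h import *
shot('wrist','w2')"
```

```text
(no output)
```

View pics/w2.png

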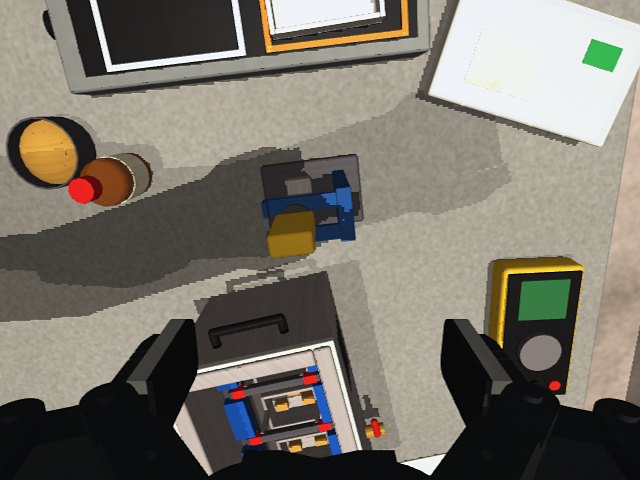

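The wrist view now shows the stand at (310,215) with the yellow handle at (292,238), and the plate at the top. Moving over the pan handle.

Request:
jog_arm([
  [0.94,-0.37,0,-0.2,1],
  [0.94,-0.37,0,-0.2,1],
  [0.94,-0.37,0,-0.2,1],
  [0.94,-0.37,0,-0.2,1],
  [0.94,-0.37,0,-0.2,1],
  [0.94,-0.37,0,-0.2,1],
  [0.94,-0.37,0,-0.2,1],
  [0.94,-0.37,0,-0.2,1],
  [0,0,0,0,0.6],
  [0,0,0,0,0.6],
])

```text
clock: 4.25
position: [0.5533, 0.2112, 0.2974]
tool_rot: [3.141, 0.001, 1.645]
force: [0.0, -0.4, -0.9]
grip_width: 0.0588
finger_force: 0.0
```

```bash
python3 -c "
from h import *
shot('wrist','w3')"
```

```text
(no output)
```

View pics/w3.png

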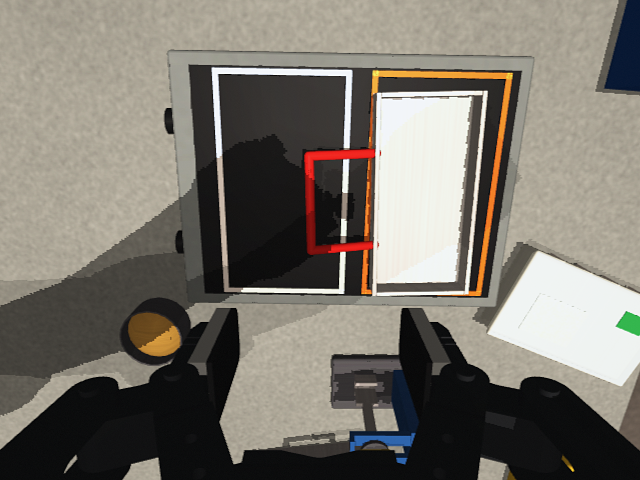

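The pan lies in the orange frame with rim corners near (376,92), (488,91), (468,294) and (374,297). The handle bar runs from (309,156) to (314,250).

```bash
cat > pp.py <<'E'
from h import *
C4=[(-1,1),(1,1),(1,-1),(-1,-1)]
box=lambda hx,hy,z,ox=0:np.array([[i*hx+ox,j*hy,z] for i,j in C4])
def plate(W,w,o,p):
    return fit([(W,box(.061,.106,.045,-.06),np.array(w)),(W,box(.061,.106,.045,.08),np.array(o)),(W,box(.16,.12,.045),np.array(p))],[.58,.22,.06])
def pan(W,rim,h=None,x0=(.6,.22,.06)):
    ob=[(W,box(.046,.092,.071),np.array(rim))]
    if h: ob.append((W,np.array([[-.103,.038,.079],[-.103,-.038,.079]]),np.array(h)))
    return fit(ob,list(x0))
def go(s,x,y,z,yaw):
    "tool-axis units after turning to yaw"
    p=s["position"];d=np.array([x,y,z])-p;c,sn=np.cos(yaw),np.sin(yaw)
    t=(yaw-s["tool_rot"][2]+np.pi)%(2*np.pi)-np.pi
    print("turn",(-t/.08).round(2),"xyz",(np.array([c*d[0]+sn*d[1],sn*d[0]-c*d[1],-d[2]])/.03).round(2))
E
python3 - <<'E'
from pp import *
W=load('w3')
r=plate(W,[(211,68),(352,71),(347,293),(222,292)],[(373,71),(512,72),(481,297),(362,294)],[(168,50),(533,57),(495,306),(188,304)]);print(r)
q=pan(W,[(376,92),(488,91),(468,294),(374,297)],[(309,156),(314,250)]);print(q)
P=r[0];p=q[0]
print("cold",place(P,[-.06,0,0]),"hot",place(P,[.08,0,0]))
h=place(p,[-.103,0,0])[0];print("handle",h); print("handle target",place([*place(P,[-.06,0,0])[0][:2],P[2]],[-.103,0,0]))
go(bot.observe(),h[0],h[1],.0605,p[2]+np.pi/2)
E
```

```text
(array([0.57854996, 0.21730921, 0.05986156]), np.float64(1.424979429653486), array([[ 0.96581549,  0.37764446],
       [-0.17864664, -0.39088387],
       [-3.12129528,  0.52082938],
       [ 2.69556638, -0.14468411],
       [-0.57359871, -0.06211905],
       [-0.11573482,  1.16300751],
       [-0.66399317, -1.57226097],
       [-0.55823412, -0.23373728],
       [-2.3331316 ,  0.12807572],
       [ 3.29443099, -0.9008022 ],
       [ 1.8927291 ,  2.07326348],
       [-0.3784718 , -0.21446825]]))
(array([0.64839854, 0.21830733, 0.09824576]), np.float64(2.0619835822120693), array([[ 5.50974502e-01,  8.39042398e-01],
       [ 3.34084335e-03, -9.43345415e-01],
       [ 1.32936192e+00,  3.56704303e-01],
       [-8.32651930e-01, -6.04680839e-01],
       [ 4.84331148e-01,  5.59328112e+00],
       [-1.97365798e+00, -3.27959652e+00]]))
cold [[0.51865743 0.21371966 0.        ]] hot [[0.65840667 0.22209528 0.        ]]
handle [0.54589523 0.20820429 0.        ]
handle target [[0.41584192 0.2075576  0.        ]]
turn -0.31 xyz [-0.06 -0.26  7.89]
```

Request:
jog_arm([
  [0,-0.26,1,-0.31,0.6],
  [0,0,1,0,0.6],
  [0,0,1,0,0.6],
  [0,0,1,0,0.6],
  [0,0,1,0,0.6],
  [0,0,1,0,0.6],
  [0,0,1,0,0.6],
  [0,0,0.8,0,0.6],
  [0,0,0,0,0.6],
  [0,0,0,0,0],
], newtons=30)

```text
clock: 5.3
position: [0.5456, 0.2108, 0.0637]
tool_rot: [-3.141, 0.0, 1.67]
force: [0.0, -0.1, -0.1]
grip_width: 0.0381
finger_force: 0.0
```

Request:
jog_arm([
  [0,0,0,0,0],
  [0,0,0,0,0],
  [0,0,0,0,0],
  [0,0,0,0,0],
  [0,0,0,0,0],
  [0,0,0,0,0],
], newtons=40)

```text
clock: 5.9
position: [0.5451, 0.2116, 0.0635]
tool_rot: [3.141, 0.0, 1.671]
force: [-0.7, -1.9, 3.2]
grip_width: 0.0063
finger_force: 39.1
```

```bash
python3 -c "
from pp import *
go(bot.observe(),.4158,.2076,.0605,1.6307)"
```

```text
turn 0.51 xyz [ 0.12 -4.31  0.1 ]
```

Request:
jog_arm([
  [0.02,-0.2,0,0.05,0],
  [0.02,-0.4,0,0.05,0],
  [0.02,-0.4,0,0.05,0],
  [0.02,-0.4,0,0.05,0],
  [0.02,-0.4,0,0.05,0],
  [0.02,-0.4,0,0.05,0],
  [0.02,-0.4,0,0.05,0],
  [0.02,-0.4,0,0.05,0],
  [0.02,-0.4,0,0.05,0],
  [0.02,-0.4,0,0.05,0],
  [0.02,-0.4,0,0.01,0],
  [0.01,-0.11,0,0,0],
])

```text
clock: 7.1
position: [0.4141, 0.2083, 0.0633]
tool_rot: [-3.141, 0.0, 1.632]
force: [3.9, -0.8, 1.2]
grip_width: 0.0062
finger_force: 39.1
```

Request:
jog_arm([
  [0,0,0,0,0],
  [0,0,0,0,0],
  [0,0,0,0,0],
])

```text
clock: 7.4
position: [0.414, 0.2083, 0.063]
tool_rot: [-3.139, 0.001, 1.631]
force: [-10.3, 1.0, 9.1]
grip_width: 0.0064
finger_force: 40.1
```

Request:
jog_arm([
  [0.09,0.06,0,0,0],
  [0,0,0,0,0],
  [0,0,0,0,0.5],
  [0,0,0,0,0.5],
  [0,0,0,0,0.5],
  [0,0,-0.5,0,0.5],
  [0,0.2,-1,0,0.5],
  [0,0.5,-1,0,0.5],
  [0,0.7,-1,0,0.5],
  [0,1,-1,0,0.5],
  [0,1,-1,0,0.5],
  [0,1,-1,0,0.5],
])

```text
clock: 8.6
position: [0.55, 0.2188, 0.2598]
tool_rot: [3.142, -0.0, 1.631]
force: [0.2, 1.2, -0.7]
grip_width: 0.0425
finger_force: 0.0
```

Request:
jog_arm([
  [0,0,-1,0,0.5],
  [0,0,0,0,0.5],
  [0,0,0,0,0.5],
])

```text
clock: 8.9
position: [0.5489, 0.2191, 0.2883]
tool_rot: [3.141, -0.0, 1.631]
force: [0.0, -0.2, -0.2]
grip_width: 0.0426
finger_force: 0.0
```

```bash
python3 -c "
from h import *
shot('wrist','w4')"
```

```text
(no output)
```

View pics/w4.png

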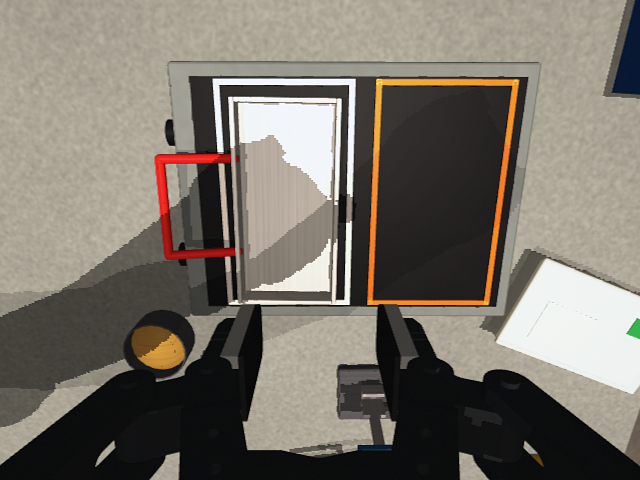

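The pan is inside the white frame, rim corners near (229,97), (342,98), (339,303) and (239,303). Checking the numbers.

```bash
python3 - <<'E'
from pp import *
W=load('w4')
r=plate(W,[(213,80),(355,80),(350,304),(228,302)],[(375,80),(519,81),(489,304),(367,303)],[(168,62),(540,63),(503,315),(191,314)]);print(r[:2])
q=pan(W,[(229,97),(342,98),(339,304),(239,303)],None,(.52,.21,.06));print(q)
q2=pan(W,[(229,97),(342,98),(339,304),(239,303)],[(161,157),(168,256)],(.52,.21,.06));print(q2)
P=r[0];c=place(P,[-.06,0,0])[0]
for v in(q,q2):
  d=v[0][:2]-c[:2];print("err",d.round(4),(v[0][2]-P[2]).round(3))
# rod yellow top from w2
im=cv2.imread('pics/w2.png');hsv=cv2.cvtColor(im,cv2.COLOR_BGR2HSV)
mk=((abs(hsv[...,0].astype(int)-23)<8)&(hsv[...,1]>180))[200:275,240:340].astype('uint8')
rr=cv2.minAreaRect(cv2.findNonZero(mk));print(rr)
hull=cv2.approxPolyDP(cv2.convexHull(cv2.findNonZero(mk)),3,True)[:,0]+[240,200];print(hull.tolist())
W2=load('w2');print([ray(W2,h,.179).round(4).tolist() for h in hull])
E
```

```text
(array([0.57833513, 0.2173532 , 0.05746808]), np.float64(1.347944788697074))
(array([0.52113213, 0.21275225, 0.05348733]), np.float64(0.672325169022488), array([[-0.22717732, -0.29007388],
       [ 0.35489844, -0.48441232],
       [-1.22820226,  0.32544242],
       [ 1.01125709,  0.69481942]]))
(array([0.52058478, 0.21282662, 0.04988474]), np.float64(2.678891054933616), array([[-0.50671674, -0.64313291],
       [ 0.09213441, -0.40428278],
       [-2.1582706 ,  0.37903322],
       [ 0.06815772,  0.42750478],
       [ 0.29757951,  7.18657769],
       [ 2.06322273, -4.92885664]]))
err [ 0.0027 -0.0012] -0.004
err [ 0.0022 -0.0011] -0.008
((50.969234466552734, 34.25384521484375), (41.92374038696289, 48.74564743041992), 82.87498474121094)
[[312, 212], [313, 251], [271, 257], [267, 238], [275, 217]]
[[0.6384, 0.0018, 0.179], [0.6375, -0.0244, 0.179], [0.6097, -0.0271, 0.179], [0.6082, -0.0139, 0.179], [0.6146, -0.0002, 0.179]]
```

```bash
python3 - <<'E'
from pp import *
W2=load('w2')
a,b,c=[ray(W2,p,.01) for p in((262,167),(357,155),(363,220))]
print(a,b,c,np.arctan2(*(b-a)[[1,0]]),np.arctan2(*(b-c)[[1,0]])-np.pi/2, np.linalg.norm(b-a),np.linalg.norm(b-c))
im=cv2.imread('pics/w2.png');cv2.imwrite('pics/c3.png',cv2.resize(im[145:270,240:380],None,fx=4.5,fy=4.5,interpolation=cv2.INTER_CUBIC))
go(bot.observe(),.6225,-.0185,.26,np.pi/2+.09)
E
```

```text
[0.58528021 0.01173032 0.01      ] [0.68186804 0.01862614 0.01      ] [ 0.6864556  -0.04909268  0.01      ] 0.07127336286816441 0.06764082675345362 0.09683368344059473 0.0678740350976486
turn -0.37 xyz [-8.1   1.74  0.92]
```

View pics/c3.png

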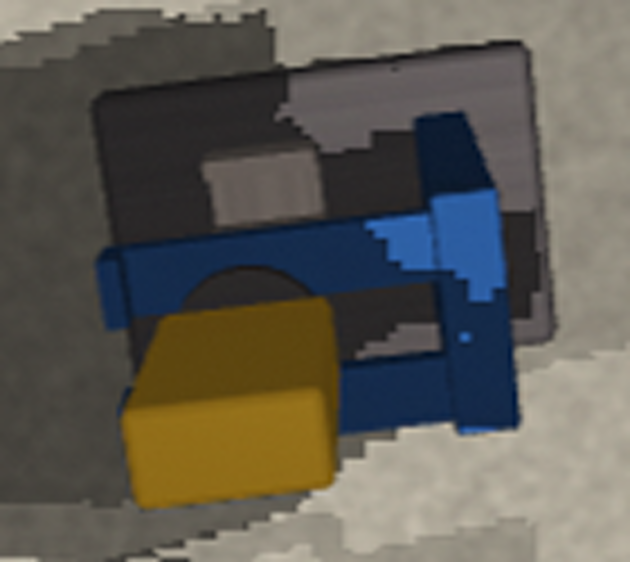

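The rod handle's top face centre is at about (291,245) in w2. The foot edges give a stand yaw of about 0.07.

```bash
python3 - <<'E'
from pp import *
W2=load('w2')
c=ray(W2,(291.3,244.6),.179);print(c,[ray(W2,np.array(p)/4.5+[240,145],.179).round(4) for p in((122,408),(326,390),(333,485),(143,507))])
go(bot.observe(),c[0],c[1],.23,np.pi/2+.07)
E
```

```text
[ 0.62365236 -0.01924778  0.179     ] [array([ 0.6084, -0.0124,  0.179 ]), array([ 0.6379, -0.0112,  0.179 ]), array([ 0.6381, -0.0256,  0.179 ]), array([ 0.6102, -0.0276,  0.179 ])]
turn -0.12 xyz [-8.09  1.94  1.92]
```

Request:
jog_arm([
  [-0.9,0.215,0,-0.12,0.65],
  [-0.9,0.215,0,0,0.65],
  [-0.9,0.215,0,0,0.65],
  [-0.9,0.215,0,0,0.65],
  [-0.9,0.215,0,0,0.65],
  [-0.9,0.215,0,0,0.65],
  [-0.9,0.215,0,0,0.65],
  [-0.9,0.215,0,0,0.65],
  [-0.9,0.215,0,0,0.65],
  [0,0,1,0,0.65],
  [0,0,0,0,0.65],
  [0,0,0,0,0.65],
])

```text
clock: 10.15
position: [0.6229, -0.0187, 0.2578]
tool_rot: [-3.14, -0.001, 1.641]
force: [0.2, -0.9, -0.3]
grip_width: 0.0556
finger_force: 0.0
```

```bash
python3 -c "
from pp import *
go(bot.observe(),.6237,-.0195,.131,1.641)"
```

```text
turn 0.0 xyz [-0.03  0.03  4.23]
```

Request:
jog_arm([
  [-0.03,0.03,0.7,0,0.65],
  [0,0,0.7,0,0.65],
  [0,0,0.7,0,0.65],
  [0,0,0.7,0,0.65],
  [0,0,0.7,0,0.65],
  [0,0,0.7,0,0.65],
  [0,0,0,0,0.65],
  [0,0,0,0,0.3],
  [0,0,0,0,0.2],
  [0,0,0,0,0.1],
  [0,0,0,0,0],
  [0,0,0,0,0],
], newtons=70)

```text
clock: 11.35
position: [0.6253, -0.0197, 0.134]
tool_rot: [3.139, -0.0, 1.641]
force: [-1.2, 1.0, 8.8]
grip_width: 0.0294
finger_force: 69.0
```

Request:
jog_arm([
  [0,0,0,0,0],
  [0,0,0,0,0],
  [0,0,0,0,0],
])

```text
clock: 11.65
position: [0.6253, -0.0197, 0.134]
tool_rot: [3.139, -0.0, 1.64]
force: [-2.3, 0.6, 8.8]
grip_width: 0.0295
finger_force: 69.0
```

Request:
jog_arm([
  [0,0,-0.3,0,0],
  [0,0,-0.3,0,0],
  [0,0,0,0,0],
  [0,-0.4,0,0,0],
  [0,-0.5,0,0,0],
  [0,-0.5,0,0,0],
  [0,-0.5,0,0,0],
  [0,-0.5,0,0,0],
  [0,0,0,0,0],
])

```text
clock: 12.55
position: [0.5513, -0.0256, 0.1506]
tool_rot: [-3.141, 0.001, 1.64]
force: [-0.2, -0.3, -0.6]
grip_width: 0.0298
finger_force: 69.1
```

```bash
python3 -c "
from h import *
shot('side','s5')
im=cv2.imread('pics/s5.png');cv2.imwrite('pics/c5.png',cv2.resize(im[190:340,280:440],None,fx=3.5,fy=3.5))"
```

```text
(no output)
```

View pics/c5.png

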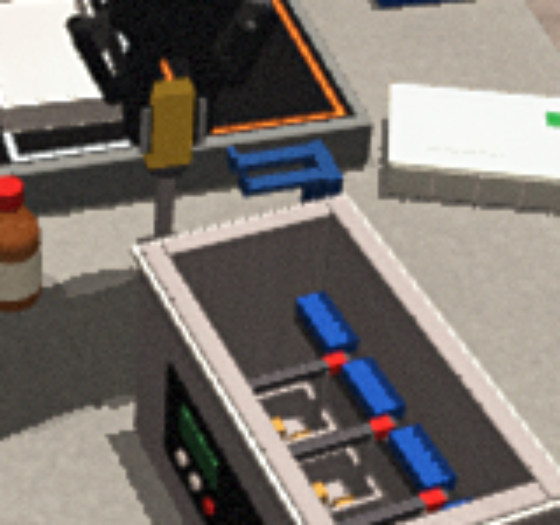

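The rod is gripped straight and has come clear of the fork. Lifting and going over the cleaner.

```bash
python3 -c "
from pp import *
go(bot.observe(),.5946,-.2185,.30,1.759)"
```

```text
turn -1.49 xyz [-6.59  0.18 -4.98]
```

Request:
jog_arm([
  [0,0,-0.8,0,0],
  [0,0,-0.8,0,0],
  [0,0,-0.9,0,0],
  [0,0,-0.9,0,0],
  [0,0,-0.9,0,0],
  [0,0,-0.7,0,0],
  [0,0,0,0,0],
])

```text
clock: 13.3
position: [0.5543, -0.025, 0.3031]
tool_rot: [3.137, 0.0, 1.64]
force: [0.9, 0.0, -1.7]
grip_width: 0.0292
finger_force: 69.3
```

Request:
jog_arm([
  [0,0,0,-0.75,0],
  [0,0.05,0,-0.75,0],
  [-0.9,0,0,0,0],
  [-0.9,0,0,0,0],
  [-0.9,0,0,0,0],
  [-0.9,0,0,0,0],
  [-0.9,0,0,0,0],
  [-0.9,0,0,0,0],
  [-0.8,0,0,0,0],
  [-0.4,0,0,0,0],
  [0,0,0,0,0],
  [0,0,0,0,0],
])

```text
clock: 14.5
position: [0.5915, -0.2181, 0.2999]
tool_rot: [-3.141, -0.001, 1.761]
force: [-0.0, 0.4, -0.8]
grip_width: 0.029
finger_force: 69.3
```

```bash
cat >> pp.py <<'E'
def blobs(n,lo=15):
    im=cv2.imread(f'pics/{n}.png');h=cv2.cvtColor(im,cv2.COLOR_BGR2HSV).astype(int)
    m=(((h[...,0]<6)|(h[...,0]>174))&(h[...,1]>170)&(h[...,2]>90)).astype('uint8')
    k,_,st,ce=cv2.connectedComponentsWithStats(m)
    return [(ce[i].round(1).tolist(),int(st[i,4]),st[i,:4].tolist()) for i in range(1,k) if st[i,4]>lo]
E
python3 - <<'E'
from pp import *
W=shot('wrist','w6')
for b in blobs('w6'): print(b, ray(W,b[0],.092).round(4))
go(bot.observe(),.5946,-.2185,.30,1.759)
E
```

```text
([279.0, 171.0], 164, [272, 166, 15, 11]) [ 0.5529 -0.1957  0.092 ]
([366.2, 171.5], 171, [359, 166, 15, 12]) [ 0.624  -0.1824  0.092 ]
([281.5, 237.3], 158, [275, 232, 14, 12]) [ 0.5643 -0.252   0.092 ]
([364.4, 237.7], 161, [358, 232, 15, 12]) [ 0.6353 -0.2386  0.092 ]
([562.1, 264.7], 127, [556, 259, 14, 12]) [ 0.8132 -0.2297  0.092 ]
([602.8, 272.2], 130, [597, 267, 13, 12]) [ 0.8514 -0.2295  0.092 ]
([362.2, 299.0], 96, [357, 294, 13, 12]) [ 0.6462 -0.296   0.092 ]
([193.4, 374.4], 63, [184, 372, 24, 6]) [ 0.5031 -0.4051  0.092 ]
turn 0.04 xyz [-0.04  0.1   0.  ]
```

View pics/w6.png

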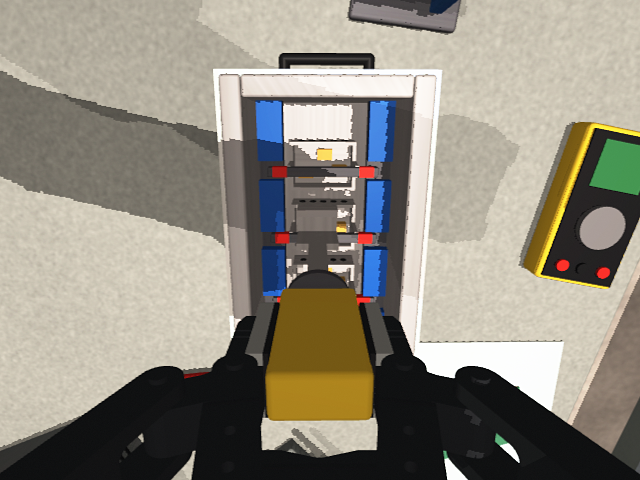

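The view shows the hook rod centred between the rails, with bar ends at (279,171)/(366,171), (281,237)/(364,238) and (362,299). Descending between bars 1 and 2.

Request:
jog_arm([
  [0,0.1,0.5,0,0],
  [0,0,0.7,0,0],
  [0,0,0.7,0,0],
  [0,0,0.7,0,0],
  [0,0,0.7,0,0],
  [0,0,0.5,0,0],
  [0,0,0.2,0,0],
  [0,0,0.05,0,0],
  [0,0,0,0,0],
])

```text
clock: 15.45
position: [0.5947, -0.2187, 0.1792]
tool_rot: [3.141, 0.0, 1.761]
force: [-0.4, 0.1, -0.6]
grip_width: 0.0294
finger_force: 69.3
```

```bash
python3 - <<'E'
from pp import *
th=.187
r=place([.5887,-.1891,th],[0,-.0105,0])[0];print(r)
go(bot.observe(),r[0],r[1],.178,np.pi/2+th)
W=shot('wrist','w7');print(blobs('w7'))
E
```

```text
[ 0.59065208 -0.19941695  0.        ]
turn 0.03 xyz [ 0.66 -0.01  0.04]
[([253.6, 198.1], 371, [243, 190, 22, 17]), ([384.0, 198.3], 371, [373, 190, 23, 18]), ([259.7, 293.1], 340, [249, 283, 21, 19]), ([380.2, 293.2], 333, [371, 284, 21, 18]), ([638.4, 318.2], 17, [637, 314, 3, 9]), ([123.7, 455.9], 55, [119, 451, 13, 12])]
```

Request:
jog_arm([
  [0.2,0,0.04,0,0],
  [0.2,0,0,0,0],
  [0.2,0,0,0,0],
  [0.06,0,0,0,0],
  [0,0,0,0,0],
])

```text
clock: 16.0
position: [0.5907, -0.199, 0.1778]
tool_rot: [3.141, 0.0, 1.761]
force: [0.4, -0.0, 0.1]
grip_width: 0.0292
finger_force: 69.4
```

```bash
python3 - <<'E'
from pp import *
W=load('w7')
for p in((253.6,198.1),(384,198.3),(259.7,293.1),(380.2,293.2)): print(ray(W,p,.092).round(4))
W=shot('wrist','w8')
for b in blobs('w8'):print(b[0],ray(W,b[0],.092).round(4))
im=cv2.imread('pics/w8.png');cv2.imwrite('pics/c8.png',cv2.resize(im[150:330,200:440],None,fx=3,fy=3))
s=bot.observe();L=np.array([[-.012,.017,-.078],[.012,.017,-.078],[.012,.021,-.078],[-.012,.021,-.078]])
p=s['position'];o=place([p[0],p[1],s['tool_rot'][2]-np.pi/2],L);o[:,2]+=p[2]-.019
print((proj(W,o)-[200,150])*3,p)
E
```

```text
[ 0.553  -0.1958  0.092 ]
[ 0.6241 -0.1822  0.092 ]
[ 0.5648 -0.252   0.092 ]
[ 0.6354 -0.2385  0.092 ]
[255.4, 232.6] [ 0.553  -0.1951  0.092 ]
[383.0, 232.6] [ 0.6239 -0.1814  0.092 ]
[636.7, 343.4] [ 0.794  -0.2209  0.092 ]
[[296.99695094 203.93406998]
 [419.51004131 204.04503757]
 [419.83109872 184.09750022]
 [296.72109218 183.98713228]] [ 0.59069946 -0.19936681  0.17772148]
```

View pics/c8.png

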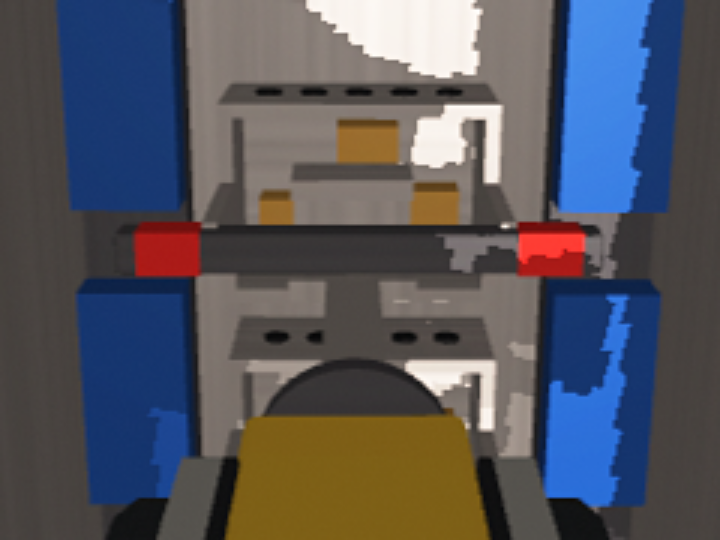

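The grey lip shows at crop rows 163–180, ahead of the bar at rows 225–277. I'll turn that into a bar-to-lip distance.

```bash
python3 - <<'E'
from pp import *
W=load('w8');th=.187;y=np.array([-np.sin(th),np.cos(th)])
f=lambda u,v,z:(ray(W,(u/3+200,v/3+150),z)[:2]@y)*1000
print("bar far/near top",f(355,233,.093),f(355,275,.093))
for z in(.081,.076):print("lip outer/inner",f(353,163,z),f(353,180,z))
x=np.array([np.cos(th),np.sin(th)]);g=lambda u,v,z:(ray(W,(u/3+200,v/3+150),z)[:2]@x)*1000
print("x bar",g((118+600)/2,250,.093),"hook",g((293+412)/2,172,.081), "straps?")
print("tcp y",np.array([.5907,-.1994])@y*1000)
E
```

```text
bar far/near top -291.24242927158997 -299.47317719146736
lip outer/inner -280.4755086999594 -283.8434885218047
lip outer/inner -281.54971402822923 -284.9878720962213
x bar 543.4487676967732 hook 542.1484689401902 straps?
tcp y -305.7419787051421
```

Request:
jog_arm([
  [-0.06,0,0,0,0],
  [0,0,-0.2,0,0],
  [0,0,-0.2,0,0],
  [0,0,-0.15,0,0],
  [0,0,-0.15,0,0],
  [0,0,-0.2,0,0],
  [0,0,-0.3,0,0],
  [0,0,0,0,0],
])

```text
clock: 16.85
position: [0.5915, -0.2013, 0.215]
tool_rot: [3.14, 0.001, 1.76]
force: [0.3, -0.3, -2.1]
grip_width: 0.029
finger_force: 69.3
```

```bash
python3 - <<'E'
from pp import *
s=bot.observe();print(s['force'],s['position']);W=shot('wrist','w9')
for b in blobs('w9'):print(b)
E
```

```text
[ 0.33225704 -0.28700815 -2.05116312] [ 0.59154622 -0.2012746   0.21503335]
([258.9, 221.6], 321, [249, 214, 21, 16])
([379.3, 221.6], 318, [369, 214, 21, 16])
([267.1, 294.8], 239, [258, 287, 18, 16])
([371.3, 295.1], 250, [363, 287, 18, 16])
([609.6, 317.1], 194, [601, 310, 18, 15])
([130.1, 448.7], 207, [119, 439, 24, 24])
([192.5, 455.6], 51, [188, 450, 8, 11])
```

```bash
cat >> pp.py <<'E'
def bar(W,s,pa,pb,z):
    "bar centre relative to TCP in rod axes (mm), bar yaw minus rod yaw"
    a,b=ray(W,pa,z),ray(W,pb,z);d=b-a;c=(a+b)/2-s["position"];t=s["tool_rot"][2]-np.pi/2
    return np.array([c[0]*np.cos(t)+c[1]*np.sin(t),-c[0]*np.sin(t)+c[1]*np.cos(t)])*1000,np.arctan2(d[1],d[0])-t,np.hypot(*d[:2])
E
python3 - <<'E'
from pp import *
f,s=np.load('pics/w9.npy',allow_pickle=True);W=cam(f,s)
for z in(.115,.118):print(bar(W,s,(258.9,221.6),(379.3,221.6),z))
E
```

```text
(array([-0.15363576, 13.59190865]), np.float64(0.00012073053087024999), np.float64(0.07181586792837562))
(array([-0.15696534, 14.36794393]), np.float64(0.00012073053087036101), np.float64(0.07092977043830079))
```

Request:
jog_arm([
  [0,0,-0.3,0,0],
  [0,0,-0.5,0,0],
  [0,0,-0.6,0,0],
  [0,0,-0.6,0,0],
  [0,0,-0.6,0,0],
  [0,0,-0.6,0,0],
  [0,0,-0.5,0,0],
  [0,0,-0.4,0,0],
  [0,0,-0.2,0,0],
  [0,0,0,0,0],
  [0,0,0,0,0],
])

```text
clock: 18.0
position: [0.5908, -0.2012, 0.3421]
tool_rot: [-3.141, -0.0, 1.76]
force: [-0.7, 0.3, -2.0]
grip_width: 0.0289
finger_force: 69.1
```

```bash
python3 - <<'E'
from pp import *
s=bot.observe();t=place([.5209,.2128,.055],[0,.056-.012,0])[0];print(t);go(s,t[0],t[1],.345,np.pi/2+.055)
E
```

```text
[0.51848122 0.25673347 0.        ]
turn 1.68 xyz [15.37 -1.57 -0.1 ]
```

Request:
jog_arm([
  [0,0,0,0.3,0],
  [0,0,0,0.54,0],
  [0,0,0,0.54,0],
  [0,0,0,0.3,0],
  [0.1,-0.01,0,0,0],
  [0.2,-0.02,0,0,0],
  [0.3,-0.03,0,0,0],
  [0.4,-0.04,0,0,0],
  [0.5,-0.05,0,0,0],
  [0.6,-0.06,0,0,0],
  [0.7,-0.07,0,0,0],
  [0.8,-0.08,0,0,0],
])

```text
clock: 19.2
position: [0.5738, -0.0921, 0.3427]
tool_rot: [3.141, -0.0, 1.626]
force: [-0.1, 0.1, -2.5]
grip_width: 0.0291
finger_force: 69.2
```

Request:
jog_arm([
  [0.8,-0.08,0,0,0],
  [0.8,-0.08,0,0,0],
  [0.8,-0.08,0,0,0],
  [0.8,-0.08,0,0,0],
  [0.8,-0.08,0,0,0],
  [0.8,-0.08,0,0,0],
  [0.8,-0.08,0,0,0],
  [0.8,-0.08,0,0,0],
  [0.8,-0.08,0,0,0],
  [0.8,-0.08,0,0,0],
])

```text
clock: 20.2
position: [0.5361, 0.1464, 0.3428]
tool_rot: [3.141, -0.0, 1.627]
force: [0.4, 0.3, -2.5]
grip_width: 0.0292
finger_force: 69.2
```

Request:
jog_arm([
  [0.8,-0.08,0,0,0],
  [0.7,-0.08,0,0,0],
  [0.6,-0.08,0,0,0],
  [0.5,-0.06,0,0,0],
  [0.4,-0.06,0,0,0],
  [0.3,-0.05,0,0,0],
  [0.2,0,0,0,0],
  [0.1,0,0,0,0],
  [0,0,0,0,0],
  [0,0,0,0,0],
])

```text
clock: 21.2
position: [0.519, 0.251, 0.3425]
tool_rot: [-3.142, 0.0, 1.625]
force: [0.4, -0.1, -1.7]
grip_width: 0.0294
finger_force: 69.2
```

```bash
python3 - <<'E'
from pp import *
s=bot.observe();W=shot('wrist','w10')
for b in blobs('w10'):print(b)
t=place([.5209,.2128,.055],[0,.056-.0135,0])[0];print(t);go(s,t[0],t[1],.25,np.pi/2+.055)
E
```

```text
([216.4, 203.8], 1510, [194, 160, 65, 92])
([258.9, 223.0], 302, [249, 216, 21, 15])
([379.5, 222.9], 298, [369, 216, 21, 15])
[0.51856368 0.25523573 0.        ]
turn -0.01 xyz [ 0.14 -0.01  3.08]
```

View pics/w10.png

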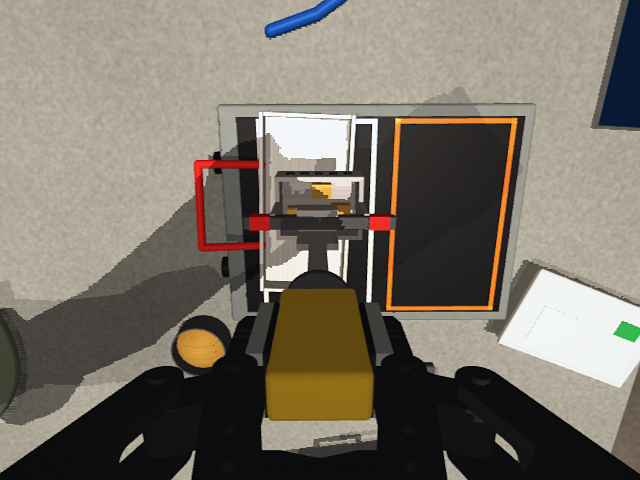

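The pan has been knocked to −x: its left rim is at (258,113) and it now covers the white frame's left line. Measuring the shift.

```bash
python3 - <<'E'
from pp import *
W=load('w10')
q=fit([(W,np.array([[-.046,.092,.071],[.046,.092,.071]]),np.array([(258,113),(355,115)])),(W,np.array([[-.103,.042,.079],[-.103,-.042,.079]]),np.array([(198,163),(202,247)]))],[.5,.21,.06]);print(q)
r=fit([(W,box(.061,.106,.045,.08),np.array([(395,118),(518,119),(493,310),(387,307)])),(W,np.array([[.001,.106,.045],[-.16,.12,.045],[.16,.12,.045]]),np.array([(377,119),(218,105),(534,104)]))],[.58,.217,.06]);print(r)
E
```

```text
(array([0.50471071, 0.23272731, 0.01843225]), np.float64(0.6965300720114912), array([[ 0.00742657, -1.51537865],
       [ 0.61409747,  0.20487126],
       [-0.37963751,  0.92292382],
       [-0.24711109,  0.32975849]]))
(array([0.57894025, 0.21728015, 0.05990253]), np.float64(1.5563429174717558), array([[ 0.61110397,  0.78108079],
       [-0.81925418, -0.85871467],
       [-0.84061033, -0.39556108],
       [-0.49407537,  3.03498571],
       [ 0.69012823, -0.12460488],
       [-1.51267947,  0.06764566],
       [ 4.2410843 , -0.65499979]]))
```

```bash
python3 -c "
from pp import *
go(bot.observe(),.5912,-.2013,.3425,1.625)"
```

```text
turn 0.0 xyz [-15.18   1.59   0.  ]
```

Request:
jog_arm([
  [-0.1,0,0,0,0],
  [-0.2,0.02,0,0,0],
  [-0.3,0.04,0,0,0],
  [-0.4,0.06,0,0,0],
  [-0.5,0.08,0,0,0],
  [-0.6,0.08,0,0,0],
  [-0.7,0.08,0,0,0],
  [-0.8,0.08,0,0,0],
  [-0.8,0.08,0,0,0],
  [-0.8,0.08,0,0,0],
  [-0.8,0.08,0,0,0],
  [-0.8,0.08,0,0,0],
])

```text
clock: 22.45
position: [0.5529, 0.0467, 0.3427]
tool_rot: [3.141, 0.0, 1.625]
force: [-0.3, 1.0, -3.0]
grip_width: 0.0291
finger_force: 69.2
```

Request:
jog_arm([
  [-0.8,0.08,0,0,0],
  [-0.8,0.08,0,0,0],
  [-0.8,0.08,0,0,0],
  [-0.8,0.08,0,0,0],
  [-0.8,0.08,0,0,0],
  [-0.8,0.08,0,0,0],
  [-0.8,0.08,0,0,0],
])

```text
clock: 23.15
position: [0.5785, -0.1201, 0.3427]
tool_rot: [3.142, 0.0, 1.625]
force: [0.0, 0.3, -2.6]
grip_width: 0.0291
finger_force: 69.2
```

Request:
jog_arm([
  [-0.7,0.07,0,0,0],
  [-0.6,0.06,0,0,0],
  [-0.5,0.06,0,0,0],
  [-0.4,0.06,0,-0.3,0],
  [-0.3,0.05,0,-0.5,0],
  [-0.2,0.05,0,-0.5,0],
  [-0.1,0.02,0,-0.4,0],
  [0,0,0,0,0],
  [0,0,0,0,0],
])

```text
clock: 24.05
position: [0.5954, -0.2007, 0.3426]
tool_rot: [-3.142, -0.0, 1.761]
force: [0.8, -0.1, -3.1]
grip_width: 0.0292
finger_force: 69.2
```

```bash
python3 - <<'E'
from pp import *
s=bot.observe();go(s,.5914,-.2013,.19,1.760);W=shot('wrist','w11')
for b in blobs('w11'):print(b)
E
```

```text
turn 0.01 xyz [ 0.01 -0.14  5.09]
([259.0, 221.6], 321, [249, 214, 21, 16])
([379.3, 221.6], 319, [369, 214, 21, 16])
([277.7, 242.1], 75, [272, 237, 13, 9])
([352.3, 242.6], 73, [346, 240, 13, 7])
([532.6, 265.1], 105, [527, 260, 12, 11])
([569.4, 271.8], 105, [564, 267, 12, 11])
([277.2, 297.3], 43, [275, 294, 6, 8])
([195.7, 370.0], 324, [179, 364, 34, 15])
```

Request:
jog_arm([
  [0,-0.14,0.2,0,0],
  [0,0,0.5,0,0],
  [0,0,0.6,0,0],
  [0,0,0.6,0,0],
  [0,0,0.6,0,0],
  [0,0,0.6,0,0],
  [0,0,0.5,0,0],
  [0,0,0.3,0,0],
  [0,0,0.3,0,0],
  [0,0,0.3,0,0],
  [0,0,0.3,0,0],
  [0,0,0,0,0],
])

```text
clock: 25.3
position: [0.5909, -0.2014, 0.1975]
tool_rot: [-3.14, -0.001, 1.762]
force: [-0.1, -0.4, -2.2]
grip_width: 0.029
finger_force: 69.2
```

Request:
jog_arm([
  [0,0,0.3,0,0],
  [0,0,0.3,0,0],
  [0,0,0.1,0,0],
  [0,0,0,0,0],
])

```text
clock: 25.7
position: [0.5912, -0.2014, 0.177]
tool_rot: [-3.141, -0.0, 1.762]
force: [-1.0, 0.1, -1.0]
grip_width: 0.0291
finger_force: 69.3
```

```bash
python3 - <<'E'
from pp import *
s=bot.observe();W=shot('wrist','w12')
for b in blobs('w12'):print(b[:2],ray(W,b[0],.092).round(4))
E
```

```text
([256.6, 229.6], 391) [ 0.5538 -0.1955  0.092 ]
([384.9, 230.6], 379) [ 0.6248 -0.1823  0.092 ]
([637.4, 341.6], 53) [ 0.7934 -0.2215  0.092 ]
```

Request:
jog_arm([
  [-0.2,0,0,0,0],
  [-0.3,0,0,0,0],
  [-0.2,0,0,0,0],
  [0,0,-0.3,0,0],
  [0,0,-0.8,0,0],
  [0,0,-0.9,0,0],
  [0,0,-0.9,0,0],
  [0,0,-0.9,0,0],
  [0,0,-0.5,0,0],
  [0,0,0,0.76,0],
  [0,0,0,0.76,0],
  [0,0,0,0,0],
])

```text
clock: 26.95
position: [0.5954, -0.2219, 0.3074]
tool_rot: [3.141, 0.0, 1.639]
force: [-0.2, -0.7, -0.8]
grip_width: 0.0294
finger_force: 69.3
```

```bash
python3 - <<'E'
from pp import *
go(bot.observe(),.5513,-.0256,.1516,1.640)
W=shot('wrist','w13')
for b in blobs('w13'):print(b[:2],ray(W,b[0],.092).round(4))
E
```

```text
turn -0.01 xyz [ 6.63 -1.01  5.19]
([357.2, 160.2], 156) [ 0.6246 -0.1827  0.092 ]
([272.4, 170.0], 152) [ 0.5537 -0.1958  0.092 ]
([363.3, 224.9], 149) [ 0.6353 -0.2384  0.092 ]
([567.3, 229.6], 128) [ 0.8158 -0.2303  0.092 ]
([610.0, 232.4], 128) [ 0.8541 -0.2302  0.092 ]
([282.2, 234.4], 149) [ 0.5644 -0.2521  0.092 ]
([369.3, 287.4], 136) [ 0.6469 -0.2975  0.092 ]
```

All three baskets are hanging again. Next, the rod goes back to the stand.

Request:
jog_arm([
  [0.83,-0.13,0,0,0],
  [0.83,-0.13,0,0,0],
  [0.83,-0.13,0,0,0],
  [0.83,-0.13,0,0,0],
  [0.83,-0.13,0,0,0],
  [0.83,-0.13,0,0,0],
  [0.83,-0.13,0,0,0],
  [0.83,-0.1,0,0,0],
  [0,0,0.9,0,0],
  [0,0,0.9,0,0],
  [0,0,0.9,0,0],
  [0,0,0.9,0,0],
])

```text
clock: 28.2
position: [0.5513, -0.0254, 0.1979]
tool_rot: [3.141, -0.0, 1.643]
force: [1.3, 0.8, -0.8]
grip_width: 0.0292
finger_force: 69.5
```

Request:
jog_arm([
  [0,0,0.9,0,0],
  [0,0,0.6,0,0],
  [0,0,0,0,0],
  [0,0,0,0,0],
])

```text
clock: 28.6
position: [0.5516, -0.0253, 0.1543]
tool_rot: [3.141, -0.0, 1.642]
force: [-0.2, 1.2, -1.4]
grip_width: 0.0296
finger_force: 69.5
```

```bash
python3 - <<'E'
from pp import *
go(bot.observe(),.6253,-.0197,.1516,1.640)
E
```

```text
turn 0.02 xyz [0.02 2.47 0.09]
```

Request:
jog_arm([
  [0,0.4,0,0,0],
  [0.02,0.5,0,0,0],
  [0,0.5,0,0,0],
  [0,0.5,0,0,0],
  [0,0.4,0,0,0],
  [0,0.17,0,0,0],
  [0,0,0,0,0],
  [0,0,0.25,0,0],
  [0,0,0.25,0,0],
  [0,0,0.12,0,0],
  [0,0,0,0,0],
])

```text
clock: 29.7
position: [0.6246, -0.0198, 0.1344]
tool_rot: [-3.141, 0.0, 1.64]
force: [0.9, 0.2, -1.0]
grip_width: 0.0293
finger_force: 69.5
```

Request:
jog_arm([
  [0,0,0.03,0,0.2],
  [0,0,0,0,0.65],
  [0,0,0,0,0.65],
  [0,0,0,0,0.65],
  [0,0,-0.4,0,0.65],
  [0,0,-0.8,0,0.65],
  [0,0,-1,0,0.65],
  [0,0,-1,0,0.65],
  [0,0,-0.8,0,0.65],
  [0,0,0,0,0.65],
])

```text
clock: 30.7
position: [0.6265, -0.0195, 0.2584]
tool_rot: [3.136, 0.0, 1.64]
force: [-0.1, 0.5, -0.3]
grip_width: 0.0556
finger_force: 0.0
```

```bash
python3 - <<'E'
from pp import *
go(bot.observe(),.45,.2308,.27,np.pi/2+.018)
W=shot('side','s14');im=cv2.imread('pics/s14.png')
h=cv2.cvtColor(im,cv2.COLOR_BGR2HSV).astype(int);m=(abs(h[...,0]-25)<7)&(h[...,1]>180)&(h[...,2]>100)
v,u=np.nonzero(m[200:260,330:390]);print(u.min()+330,u.max()+330,v.min()+200,v.max()+200)
im=cv2.imread('pics/side0.png')
h=cv2.cvtColor(im,cv2.COLOR_BGR2HSV).astype(int);m=(abs(h[...,0]-25)<7)&(h[...,1]>180)&(h[...,2]>100)
v,u=np.nonzero(m[200:260,330:390]);print(u.min()+330,u.max()+330,v.min()+200,v.max()+200)
E
```

```text
turn 0.64 xyz [ 8.45 -5.73 -0.39]
352 365 214 238
351 364 214 238
```

Request:
jog_arm([
  [0,0,-0.4,0.64,0.6],
  [0.85,-0.57,0,0,0.6],
  [0.85,-0.57,0,0,0.6],
  [0.85,-0.57,0,0,0.6],
  [0.85,-0.57,0,0,0.6],
  [0.85,-0.57,0,0,0.6],
  [0.85,-0.57,0,0,0.6],
  [0.85,-0.57,0,0,0.6],
  [0.85,-0.57,0,0,0.6],
  [0.85,-0.57,0,0,0.6],
  [0.85,-0.57,0,0,0.6],
  [0,0,0,0,0.6],
])

```text
clock: 31.95
position: [0.447, 0.2352, 0.2662]
tool_rot: [-3.141, -0.001, 1.594]
force: [-0.5, -0.7, 0.4]
grip_width: 0.0515
finger_force: 0.0
```

```bash
cat >> pp.py <<'E'
def handle(n,s,W):
    "handle bar centre & yaw from red blob, as bar line z=.079"
    im=cv2.imread(f'pics/{n}.png');h=cv2.cvtColor(im,cv2.COLOR_BGR2HSV).astype(int)
    m=(((h[...,0]<8)|(h[...,0]>172))&(h[...,1]>150)&(h[...,2]>60)).astype('uint8')
    k,l,st,ce=cv2.connectedComponentsWithStats(m);i=1+st[1:,4].argmax()
    v,u=np.nonzero(l==i);w=np.array([ray(W,p,.081) for p in zip(u,v)])[:,:2]
    t=.03
    for _ in range(8):
        x=w@[np.cos(t),np.sin(t)];y=w@[-np.sin(t),np.cos(t)]
        b=(x<np.percentile(x,1)+.009)&(y>np.percentile(y,2)+.006)&(y<np.percentile(y,98)-.006)
        a=np.polyfit(y[b],x[b],1);t-=np.arctan(a[0])
    yc=(y.min()+y.max())/2;xc=x[b].mean()
    return np.array([xc*np.cos(t)-yc*np.sin(t),xc*np.sin(t)+yc*np.cos(t)]),t,np.ptp(y)
E
python3 - <<'E'
from pp import *
f,s=np.load('pics/w4.npy',allow_pickle=True);c,t,l=handle('w4',s,cam(f,s));print("check",c,t,l,c+.103*np.array([np.cos(t),np.sin(t)]))
s=bot.observe();W=shot('wrist','w15');c,t,l=handle('w15',s,W);print(c,t,l,c+.103*np.array([np.cos(t),np.sin(t)]))
go(s,c[0],c[1],.0605,np.pi/2+t)
E
```

```text
check [0.41689071 0.20896064] 0.04508550812087184 0.09213650610643412 [0.51978604 0.21360287]
[0.4021552  0.23206983] 0.019103612407996858 0.092156072961873 [0.50513641 0.23403738]
turn 0.05 xyz [-0.08 -1.5   6.86]
```

Request:
jog_arm([
  [-0.04,-0.75,0,0.05,0.6],
  [-0.04,-0.75,0,0,0.6],
  [0,0,1,0,0.6],
  [0,0,1,0,0.6],
  [0,0,1,0,0.6],
  [0,0,1,0,0.6],
  [0,0,1,0,0.6],
  [0,0,1,0,0.6],
  [0,0,0.76,0,0.6],
  [0,0,0,0,0.6],
  [0,0,0,0,0.3],
], newtons=30)

```text
clock: 33.1
position: [0.4047, 0.2286, 0.0636]
tool_rot: [-3.141, 0.0, 1.585]
force: [-0.1, 0.8, 0.5]
grip_width: 0.0378
finger_force: 0.0
```

Request:
jog_arm([
  [0,0,0,0,0],
  [0,0,0,0,0],
  [0,0,0,0,0],
  [0,0,0,0,0],
  [0,0,0,0,0],
  [0,0,0,0,0],
], newtons=40)

```text
clock: 33.7
position: [0.4045, 0.2289, 0.0634]
tool_rot: [3.142, -0.0, 1.585]
force: [-2.4, -0.4, 5.2]
grip_width: 0.0064
finger_force: 39.1
```

```bash
python3 -c "
from pp import *
s=bot.observe();p=s['position'];print(p[:2]-[.40216,.23207]);
dy=p[1]-.23207;go(s,.4159,.2077+dy,p[2],np.pi/2+.0585)"
```

```text
[ 0.00236319 -0.00312884]
turn -0.55 xyz [-0.83  0.33 -0.  ]
```

Request:
jog_arm([
  [-0.14,0.07,0,-0.1,0],
  [-0.14,0.07,0,-0.1,0],
  [-0.14,0.07,0,-0.1,0],
  [-0.14,0.07,0,-0.1,0],
  [-0.14,0.07,0,-0.1,0],
  [-0.13,0.06,0,0,0],
  [0,0,0,0,0],
  [0,0,0,0,0],
  [0,0,0,0,0],
])

```text
clock: 34.6
position: [0.418, 0.2047, 0.0634]
tool_rot: [3.141, -0.0, 1.625]
force: [3.0, 2.2, 2.1]
grip_width: 0.0063
finger_force: 39.7
```

Request:
jog_arm([
  [0,0,0,0,0.3],
  [0,0,0,0,0.5],
  [0,0,0,0,0.5],
  [0,0,-0.4,0,0.5],
  [0,0,-0.9,0,0.5],
  [0,0,-1,0,0.5],
  [0,0.3,-1,0,0.5],
  [0,0.6,-1,0,0.5],
  [0,0.9,-1,0,0.5],
  [0,1,-1,0,0.5],
  [0,0,-0.8,0,0.5],
  [0,0,0,0,0.5],
])

```text
clock: 35.8
position: [0.5025, 0.2096, 0.2798]
tool_rot: [3.138, -0.002, 1.625]
force: [-0.1, -0.2, -0.5]
grip_width: 0.0431
finger_force: 0.0
```

```bash
python3 - <<'E'
from pp import *
s=bot.observe();W=shot('wrist','w16');c,t,l=handle('w16',s,W);print(c,t,l,c+.103*np.array([np.cos(t),np.sin(t)]))
go(s,.6253,-.0197,.26,1.640)
E
```

```text
[0.41803121 0.20816755] 0.07841976731157337 0.09228813609622219 [0.52071466 0.21623651]
turn -0.19 xyz [-7.91  3.55  0.66]
```

Pan is within about 3 mm and 1° of the white frame. Fetching the rod again.

Request:
jog_arm([
  [-0.88,0.39,0.02,-0.19,0.65],
  [-0.88,0.395,0,0,0.65],
  [-0.88,0.395,0,0,0.65],
  [-0.88,0.395,0,0,0.65],
  [-0.88,0.395,0,0,0.65],
  [-0.88,0.395,0,0,0.65],
  [-0.88,0.395,0,0,0.65],
  [-0.88,0.395,0,0,0.65],
  [-0.88,0.395,0,0,0.65],
  [0,0,0.6,0,0.65],
  [0,0,0,0,0.65],
])

```text
clock: 36.95
position: [0.6224, -0.0213, 0.2553]
tool_rot: [-3.137, -0.001, 1.64]
force: [-0.4, -0.2, 0.5]
grip_width: 0.0559
finger_force: 0.0
```

```bash
python3 - <<'E'
from pp import *
go(bot.observe(),.6253,-.0197,.131,1.640)
E
```

```text
turn -0.0 xyz [0.05 0.1  4.14]
```

Request:
jog_arm([
  [0.05,0.1,0.65,0,0.65],
  [0,0,0.7,0,0.65],
  [0,0,0.7,0,0.65],
  [0,0,0.7,0,0.65],
  [0,0,0.7,0,0.65],
  [0,0,0.6,0,0.65],
  [0,0,0,0,0.65],
  [0,0,0,0,0.3],
  [0,0,0,0,0.2],
  [0,0,0,0,0.1],
  [0,0,0,0,0],
  [0,0,0,0,0],
], newtons=70)

```text
clock: 38.15
position: [0.6272, -0.0188, 0.1374]
tool_rot: [3.14, -0.0, 1.64]
force: [-2.2, 0.5, 7.9]
grip_width: 0.0293
finger_force: 69.7
```

Request:
jog_arm([
  [0,0,0,0,0],
  [0,0,0,0,0],
  [0,0,-0.3,0,0],
  [0,0,-0.3,0,0],
  [0,-0.2,0,0,0],
  [0,-0.5,0,0,0],
  [0,-0.6,0,0,0],
  [0,-0.6,0,0,0],
  [0,-0.5,0,0,0],
  [0,0,-0.4,0,0],
  [0,0,-0.8,0,0],
  [0,0,-0.9,0,0],
])

```text
clock: 39.35
position: [0.5548, -0.024, 0.2183]
tool_rot: [-3.141, -0.0, 1.641]
force: [0.1, -0.2, -1.7]
grip_width: 0.0289
finger_force: 69.2
```

Request:
jog_arm([
  [0,0,-1,0,0],
  [0,0,-1,0,0],
  [0,0,-0.9,0,0],
  [0,0,0,-0.75,0],
  [0,0,0,-0.75,0],
  [0,0,0,0,0],
])

```text
clock: 39.95
position: [0.5551, -0.0241, 0.3049]
tool_rot: [3.141, 0.0, 1.761]
force: [0.1, 1.0, -2.2]
grip_width: 0.0294
finger_force: 69.3
```

```bash
python3 - <<'E'
from pp import *
go(bot.observe(),.5946,-.2200,.2999,1.760)
E
```

```text
turn 0.02 xyz [-6.66  0.06  0.17]
```

Request:
jog_arm([
  [-0.8,0.03,0,0,0],
  [-0.9,0.02,0,0,0],
  [-0.9,0.02,0,0,0],
  [-0.9,0.02,0,0,0],
  [-0.9,0.02,0,0,0],
  [-0.9,0.02,0,0,0],
  [-0.8,0.02,0,0,0],
  [-0.5,0,0,0,0],
  [0,0,0,0,0],
  [0,0,0,0,0],
])

```text
clock: 40.95
position: [0.5967, -0.2169, 0.3042]
tool_rot: [3.142, -0.001, 1.76]
force: [0.1, 0.4, -0.6]
grip_width: 0.029
finger_force: 69.3
```

```bash
python3 - <<'E'
from pp import *
go(bot.observe(),.5977,-.2199,.1814,1.758)
E
```

```text
turn 0.03 xyz [-0.1   0.01  4.09]
```

Request:
jog_arm([
  [-0.1,0.02,0.5,0,0],
  [0,0,0.7,0,0],
  [0,0,0.8,0,0],
  [0,0,0.8,0,0],
  [0,0,0.7,0,0],
  [0,0,0.45,0,0],
  [0,0,0.2,0,0],
  [0,0,0,0,0],
  [0,0,0,0,0],
])

```text
clock: 41.85
position: [0.5983, -0.2205, 0.1804]
tool_rot: [3.141, 0.0, 1.76]
force: [-0.1, 0.4, -0.5]
grip_width: 0.0293
finger_force: 69.3
```

```bash
python3 - <<'E'
from pp import *
s=bot.observe();go(s,.5940,-.2003,.1814,1.758)
W=shot('wrist','w17')
for b in blobs('w17'):print(b[:2],ray(W,b[0],.092).round(4))
E
```

```text
turn 0.03 xyz [ 0.69 -0.01 -0.03]
([249.3, 193.6], 384) [ 0.5537 -0.1957  0.092 ]
([379.1, 194.6], 382) [ 0.6248 -0.1827  0.092 ]
([254.2, 288.5], 326) [ 0.5646 -0.252   0.092 ]
([374.6, 288.3], 340) [ 0.6352 -0.2383  0.092 ]
([636.5, 314.7], 84) [ 0.796  -0.2252  0.092 ]
([125.6, 453.5], 94) [ 0.4957 -0.3901  0.092 ]
```

Request:
jog_arm([
  [0.2,-0.01,-0.02,0,0],
  [0.25,0,0,0,0],
  [0.24,0,0,0,0],
  [0,0,0,0,0],
  [0,0,-0.2,0,0],
  [0,0,-0.2,0,0],
  [0,0,-0.15,0,0],
  [0,0,-0.15,0,0],
  [0,0,-0.2,0,0],
  [0,0,-0.3,0,0],
  [0,0,0,0,0],
])

```text
clock: 43.0
position: [0.5943, -0.2004, 0.2178]
tool_rot: [3.14, 0.001, 1.76]
force: [0.1, 0.7, -3.1]
grip_width: 0.0292
finger_force: 69.1
```

```bash
cat >> pp.py <<'E'
def carried(n):
    s=bot.observe();W=shot('wrist',n);B=[b[0] for b in blobs(n)]
    z=s["position"][2]-.1124+.0075
    for b in B:print(b)
    pr=[(a,b) for a in B for b in B if 100<b[0]-a[0]<140 and abs(a[1]-b[1])<8]
    for a,b in pr:print(bar(W,s,a,b,z))
    print(s["position"],s["force"])
E
python3 -c "
from pp import *
carried('w18')"
```

```text
[256.5, 221.5]
[375.0, 221.6]
[263.5, 294.0]
[366.6, 294.2]
[604.1, 316.0]
[130.6, 448.1]
[192.8, 454.1]
(array([-2.1776442 , 12.36262082]), np.float64(-0.0007672199437995242), np.float64(0.07209382270760321))
(array([ -2.72232642, -35.73619107]), np.float64(-0.0021226772240620917), np.float64(0.06626477330747621))
[ 0.59426107 -0.20037208  0.21775108] [ 0.10575749  0.73281928 -3.08139454]
```

Request:
jog_arm([
  [0,0,-0.3,0,0],
  [0,0,-0.5,0,0],
  [0,0,-0.7,0,0],
  [0,0,-0.7,0,0],
  [0,0,-0.7,0,0],
  [0,0,-0.7,0,0],
  [0,0,-0.5,0,0],
  [0,0,-0.2,0.3,0],
  [0,0,0,0.5,0],
  [0,0,0,0.5,0],
  [0,0,0,0.25,0],
  [0,0,0,0,0],
])

```text
clock: 44.25
position: [0.5936, -0.2002, 0.3453]
tool_rot: [-3.141, -0.0, 1.636]
force: [-0.2, -0.2, -2.5]
grip_width: 0.029
finger_force: 69.1
```

```bash
python3 - <<'E'
from pp import *
for y in(.056,0,-.056):
    t=place([.5205,.2155,.065],[.0022,y-.0124,0])[0];print(t);go(bot.observe(),t[0],t[1],.345,1.636)
E
```

```text
[0.51986335 0.25915083 0.        ]
turn -0.0 xyz [ 1.544e+01 -1.450e+00  1.000e-02]
[0.52350079 0.20326909 0.        ]
turn -0.0 xyz [ 1.357e+01 -1.460e+00  1.000e-02]
[0.52713822 0.14738734 0.        ]
turn -0.0 xyz [ 1.171e+01 -1.460e+00  1.000e-02]
```

Request:
jog_arm([
  [0.1,-0.01,0,0,0],
  [0.2,-0.02,0,0,0],
  [0.3,-0.03,0,0,0],
  [0.4,-0.04,0,0,0],
  [0.5,-0.05,0,0,0],
  [0.6,-0.06,0,0,0],
  [0.7,-0.07,0,0,0],
  [0.8,-0.07,0,0,0],
  [0.8,-0.075,0,0,0],
  [0.8,-0.075,0,0,0],
  [0.8,-0.075,0,0,0],
  [0.8,-0.075,0,0,0],
])

```text
clock: 45.45
position: [0.5601, 0.0043, 0.3455]
tool_rot: [3.141, -0.0, 1.637]
force: [0.2, 0.2, -2.7]
grip_width: 0.029
finger_force: 69.1
```

Request:
jog_arm([
  [0.8,-0.075,0,0,0],
  [0.8,-0.075,0,0,0],
  [0.8,-0.075,0,0,0],
  [0.8,-0.075,0,0,0],
  [0.8,-0.075,0,0,0],
  [0.8,-0.075,0,0,0],
  [0.8,-0.075,0,0,0],
  [0.7,-0.07,0,0,0],
  [0.6,-0.06,0,0,0],
  [0.5,-0.05,0,0,0],
  [0.4,-0.04,0,0,0],
  [0.3,-0.03,0,0,0],
])

```text
clock: 46.65
position: [0.5213, 0.2441, 0.3453]
tool_rot: [3.142, -0.0, 1.637]
force: [0.2, -0.4, -1.8]
grip_width: 0.0292
finger_force: 69.1
```

Request:
jog_arm([
  [0.2,-0.02,0,0,0],
  [0.2,-0.01,0,0,0],
  [0.1,0,0,0,0],
  [0,0,0,0,0],
  [0,0,0,0,0],
])

```text
clock: 47.15
position: [0.52, 0.2575, 0.3453]
tool_rot: [-3.142, 0.0, 1.636]
force: [-0.4, -0.0, -1.9]
grip_width: 0.029
finger_force: 69.1
```

```bash
python3 - <<'E'
from pp import *
carried('w19');s=bot.observe()
c,t,l=handle('w19',s,load('w19'));print("pan",c+.103*np.array([np.cos(t),np.sin(t)]),t,l)
t=place([.5205,.2155,.065],[.0022,.056-.0124,0])[0];go(s,t[0],t[1],.23,1.636)
E
```

```text
[231.8, 231.2]
[256.4, 222.5]
[375.3, 222.8]
(array([-2.28064378, 11.67675037]), np.float64(-0.002055339872307993), np.float64(0.07240237989015516))
[0.51999858 0.25751653 0.34525146] [-0.38799637 -0.03039346 -1.87870784]
pan [0.52065551 0.21629404] 0.07902347169048358 0.09384655552145452
turn -0.0 xyz [ 0.06 -0.    3.84]
```

Request:
jog_arm([
  [0.06,0,0.3,0,0],
  [0,0,0.5,0,0],
  [0,0,0.6,0,0],
  [0,0,0.6,0,0],
  [0,0,0.6,0,0],
  [0,0,0.5,0,0],
  [0,0,0.4,0,0],
  [0,0,0.25,0,0],
  [0,0,0.15,0,0],
  [0,0,0.1,0,0],
  [0,0,0.1,0,0],
  [0,0,0.1,0,0],
])

```text
clock: 48.4
position: [0.5199, 0.2598, 0.2195]
tool_rot: [3.141, -0.0, 1.636]
force: [-0.2, -0.2, -0.7]
grip_width: 0.029
finger_force: 69.2
```

Request:
jog_arm([
  [0,0,0.15,0,0],
  [0,0,0.2,0,0],
  [0,0,0.2,0,0],
  [0,0,0.1,0,0],
  [0,0,0,0,0],
])

```text
clock: 48.9
position: [0.5195, 0.2596, 0.1993]
tool_rot: [-3.141, 0.0, 1.636]
force: [0.2, -0.2, -1.1]
grip_width: 0.0292
finger_force: 69.2
```

```bash
python3 - <<'E'
from pp import *
W=shot('wrist','w20');s=bot.observe();B=blobs('w20');print(s['force'])
for b in B:print(b[:2],ray(W,b[0],.115).round(4))
E
```

```text
[ 0.28088522  0.04239676 -0.87218518]
([191.1, 281.5], 3219) [0.4458 0.2362 0.115 ]
([379.7, 229.2], 374) [0.5522 0.2751 0.115 ]
```

Request:
jog_arm([
  [-0.2,0,0,0,0],
  [-0.3,0,0,0,0],
  [-0.25,0,0,0,0],
  [0,0,-0.3,0,0],
  [0,0,-0.6,0,0],
  [0,0,-1,0,0],
  [0,0,-1,0,0],
  [0,0,-0.7,0,0],
  [0,0,0,0,0],
])

```text
clock: 49.85
position: [0.522, 0.238, 0.3114]
tool_rot: [3.137, -0.002, 1.636]
force: [0.0, 1.0, -1.4]
grip_width: 0.0291
finger_force: 69.3
```

```bash
python3 - <<'E'
from pp import *
W=shot('wrist','w21');s=bot.observe();B=blobs('w21')
for b in B:print(b[:2],ray(W,b[0],.115).round(4))
r=place([.6000,-.2453,.187],[.0025,-.0118-.020,0])[0];print(r);go(s,r[0],r[1],.305,1.636)
E
```

```text
([359.0, 166.3], 170) [0.5522 0.2748 0.115 ]
([268.5, 166.8], 163) [0.4799 0.2696 0.115 ]
([221.0, 221.3], 1737) [0.4418 0.2221 0.115 ]
[ 0.60836842 -0.27608083  0.        ]
turn 0.0 xyz [-17.27   1.77   0.15]
```

Request:
jog_arm([
  [-0.6,0.1,0,0,0],
  [-1,0.1,0,0,0],
  [-1,0.1,0,0,0],
  [-1,0.1,0,0,0],
  [-1,0.1,0,0,0],
  [-1,0.1,0,0,0],
  [-1,0.1,0,0,0],
  [-1,0.1,0,0,0],
  [-1,0.1,0,0,0],
  [-1,0.1,0,0,0],
  [-1,0.1,0,0,0],
  [-1,0.1,0,0,0],
])

```text
clock: 51.1
position: [0.5796, -0.1089, 0.3071]
tool_rot: [-3.14, -0.0, 1.636]
force: [1.3, 0.4, -1.4]
grip_width: 0.0292
finger_force: 69.3
```

Request:
jog_arm([
  [-1,0.1,0,0,0],
  [-1,0.1,0,0,0],
  [-1,0.1,0,0,0],
  [-1,0.1,0,0,0],
  [-1,0.1,0,0,0],
  [-0.67,0.1,0,0,0],
  [0,0,0,-0.75,0],
  [0,0,0,-0.78,0],
  [0,0,0,0,0],
  [0,0,0,0,0],
])

```text
clock: 52.1
position: [0.6088, -0.2761, 0.3073]
tool_rot: [-3.141, -0.001, 1.757]
force: [-0.1, 0.5, -0.9]
grip_width: 0.0293
finger_force: 69.3
```

```bash
python3 - <<'E'
from pp import *
W=shot('wrist','w22');s=bot.observe();B=blobs('w22')
for b in B:print(b[:2],ray(W,b[0],.092).round(4))
r=place([.6000,-.2453,.187],[.0025,-.0118-.020,0])[0];print(r);go(s,r[0],r[1],.1814,1.758)
E
```

```text
([273.5, 167.0], 155) [ 0.5646 -0.2523  0.092 ]
([358.6, 166.9], 156) [ 0.6352 -0.2388  0.092 ]
([563.1, 204.4], 133) [ 0.8163 -0.2374  0.092 ]
([604.9, 212.3], 131) [ 0.8546 -0.2374  0.092 ]
([276.0, 235.0], 144) [ 0.5759 -0.311   0.092 ]
([357.4, 234.9], 152) [ 0.6469 -0.2975  0.092 ]
([183.1, 337.2], 1717) [ 0.5041 -0.4287  0.092 ]
[ 0.60836842 -0.27608083  0.        ]
turn -0.01 xyz [ 0.   -0.02  4.2 ]
```

Request:
jog_arm([
  [0,-0.02,0.5,0,0],
  [0,0,0.7,0,0],
  [0,0,0.8,0,0],
  [0,0,0.8,0,0],
  [0,0,0.7,0,0],
  [0,0,0.45,0,0],
  [0,0,0.22,0,0],
  [0,0,0,0,0],
  [0,0,0,0,0],
])

```text
clock: 53.05
position: [0.6089, -0.2764, 0.1836]
tool_rot: [3.141, 0.001, 1.759]
force: [0.6, 0.2, -0.6]
grip_width: 0.0292
finger_force: 69.3
```

```bash
python3 - <<'E'
from pp import *
s=bot.observe()
r=place([.5999,-.2455,.187],[.0025,-.0118,0])[0];print(r);go(s,r[0],r[1],.1814,1.758)
E
```

```text
[ 0.60455018 -0.2566295   0.        ]
turn 0.01 xyz [ 0.67 -0.02  0.07]
```

Request:
jog_arm([
  [0,0,0.08,0,0],
  [0.2,-0.02,0,0,0],
  [0.25,0,0,0,0],
  [0.22,0,0,0,0],
  [0,0,0,0,0],
  [0,0,-0.2,0,0],
  [0,0,-0.2,0,0],
  [0,0,-0.15,0,0],
  [0,0,-0.15,0,0],
  [0,0,-0.2,0,0],
  [0,0,-0.3,0,0],
  [0,0,0,0,0],
])

```text
clock: 54.25
position: [0.6047, -0.2569, 0.2178]
tool_rot: [3.14, 0.001, 1.759]
force: [-0.1, 0.6, -2.1]
grip_width: 0.0293
finger_force: 69.1
```

```bash
python3 -c "
from pp import *
carried('w23')"
```

```text
[375.4, 221.1]
[256.7, 221.6]
[619.4, 251.6]
[264.7, 296.3]
[367.6, 296.2]
(array([-2.00826002, 12.47386307]), np.float64(0.004461392299316025), np.float64(0.07220588856892456))
(array([ -2.02714702, -37.26155801]), np.float64(0.0010723420991595178), np.float64(0.06624900447348753))
[ 0.604668   -0.25686184  0.21777472] [-0.14030029  0.60349168 -2.0837718 ]
```

Request:
jog_arm([
  [0,0,-0.3,0,0],
  [0,0,-0.5,0,0],
  [0,0,-0.7,0,0],
  [0,0,-0.7,0,0],
  [0,0,-0.7,0,0],
  [0,0,-0.7,0,0],
  [0,0,-0.5,0,0],
  [0,0,-0.2,0.3,0],
  [0,0,0,0.45,0],
  [0,0,0,0.45,0],
  [0,0,0,0.25,0],
  [0,0,0,0,0],
])

```text
clock: 55.5
position: [0.604, -0.2566, 0.3453]
tool_rot: [-3.141, -0.0, 1.642]
force: [-0.0, 0.5, -2.3]
grip_width: 0.0291
finger_force: 69.1
```

```bash
python3 - <<'E'
from pp import *
t=place([.5203,.2163,.07],[.002,-.0124,0])[0];print(t);go(bot.observe(),t[0],t[1],.345,1.641)
E
```

```text
[0.52316239 0.20407025 0.        ]
turn 0.01 xyz [ 1.551e+01 -1.610e+00  1.000e-02]
```

Request:
jog_arm([
  [0.1,-0.01,0,0,0],
  [0.2,-0.02,0,0,0],
  [0.3,-0.03,0,0,0],
  [0.4,-0.04,0,0,0],
  [0.5,-0.05,0,0,0],
  [0.6,-0.06,0,0,0],
  [0.7,-0.07,0,0,0],
  [0.8,-0.08,0,0,0],
  [0.8,-0.085,0,0,0],
  [0.8,-0.085,0,0,0],
  [0.8,-0.085,0,0,0],
  [0.8,-0.085,0,0,0],
])

```text
clock: 56.7
position: [0.5678, -0.0525, 0.3455]
tool_rot: [3.141, 0.0, 1.644]
force: [0.5, 0.2, -3.3]
grip_width: 0.0294
finger_force: 69.1
```

Request:
jog_arm([
  [0.8,-0.085,0,0,0],
  [0.8,-0.085,0,0,0],
  [0.8,-0.085,0,0,0],
  [0.8,-0.085,0,0,0],
  [0.8,-0.085,0,0,0],
  [0.8,-0.085,0,0,0],
  [0.8,-0.085,0,0,0],
  [0.7,-0.07,0,0,0],
  [0.6,-0.06,0,0,0],
  [0.5,-0.05,0,0,0],
  [0.4,-0.04,0,0,0],
  [0.3,-0.03,0,0,0],
])

```text
clock: 57.9
position: [0.5253, 0.1868, 0.3454]
tool_rot: [3.141, 0.0, 1.643]
force: [-0.1, 0.1, -2.7]
grip_width: 0.0297
finger_force: 69.1
```

Request:
jog_arm([
  [0.25,-0.02,0,0,0],
  [0.2,-0.02,0,0,0],
  [0.1,0,0,0,0],
  [0,0,0,0,0],
  [0,0,0,0,0],
])

```text
clock: 58.4
position: [0.5235, 0.2018, 0.3453]
tool_rot: [-3.142, 0.0, 1.642]
force: [0.2, -0.2, -2.1]
grip_width: 0.0291
finger_force: 69.1
```

```bash
python3 - <<'E'
from pp import *
carried('w24');s=bot.observe();W=load('w24')
for b in blobs('w24'):print(b[:2],ray(W,b[0],.115).round(4))
c,t,l=handle('w24',s,W);print("pan",c+.103*np.array([np.cos(t),np.sin(t)]),t,l)
t=place([.5203,.2163,.07],[.002,-.0124,0])[0];go(s,t[0],t[1],.23,1.641)
E
```

```text
[274.0, 118.0]
[359.1, 118.4]
[223.5, 167.8]
[375.6, 222.0]
[256.7, 222.5]
(array([-2.10500326, 11.93169257]), np.float64(0.004876060736098212), np.float64(0.07238241539803814))
[0.52351831 0.20178393 0.34525106] [ 0.20948467 -0.16799452 -2.14104377]
([274.0, 118.0], 131) [0.4798 0.2697 0.115 ]
([359.1, 118.4], 136) [0.552  0.2746 0.115 ]
([223.5, 167.8], 1363) [0.437  0.2245 0.115 ]
([375.6, 222.0], 296) [0.5762 0.1851 0.115 ]
([256.7, 222.5], 278) [0.4676 0.1768 0.115 ]
pan [0.52073273 0.21578102] 0.07766162423258441 0.09186583087684713
turn 0.01 xyz [ 0.08 -0.01  3.84]
```

Request:
jog_arm([
  [0.04,0,0.3,0,0],
  [0,0,0.5,0,0],
  [0,0,0.6,0,0],
  [0,0,0.6,0,0],
  [0,0,0.6,0,0],
  [0,0,0.5,0,0],
  [0,0,0.4,0,0],
  [0,0,0.25,0,0],
  [0,0,0.15,0,0],
  [0,0,0.1,0,0],
  [0,0,0.1,0,0],
  [0,0,0.1,0,0],
])

```text
clock: 59.65
position: [0.5235, 0.2034, 0.2195]
tool_rot: [3.141, -0.0, 1.643]
force: [-0.0, -0.7, -1.8]
grip_width: 0.0293
finger_force: 69.2
```

Request:
jog_arm([
  [0,0,0.15,0,0],
  [0,0,0.2,0,0],
  [0,0,0.2,0,0],
  [0,0,0.1,0,0],
  [0,0,0,0,0],
])

```text
clock: 60.15
position: [0.5231, 0.2033, 0.1993]
tool_rot: [-3.141, 0.0, 1.643]
force: [0.0, -0.2, -0.7]
grip_width: 0.0295
finger_force: 69.2
```

Request:
jog_arm([
  [-0.2,0,0,0,0],
  [-0.3,0,0,0,0],
  [-0.25,0,0,0,0],
  [0,0,-0.3,0,0],
  [0,0,-0.6,0,0],
  [0,0,-1,0,0],
  [0,0,-1,0,0],
  [0,0,-0.7,0,0],
  [0,0,0,0,0],
])

```text
clock: 61.05
position: [0.5258, 0.1816, 0.3113]
tool_rot: [3.137, -0.001, 1.643]
force: [-0.9, -0.4, -1.5]
grip_width: 0.029
finger_force: 69.3
```

```bash
python3 - <<'E'
from pp import *
W=shot('wrist','w25');s=bot.observe();B=blobs('w25')
for b in B:print(b[:2],ray(W,b[0],.115).round(4))
r=place([.6114,-.3043,.187],[.0025,-.0118-.020,0])[0];print(r);go(s,r[0],r[1],.307,1.641)
E
```

```text
([266.5, 91.4], 191) [0.4799 0.2696 0.115 ]
([361.7, 92.1], 179) [0.5521 0.2743 0.115 ]
([216.8, 157.9], 1967) [0.4423 0.217  0.115 ]
([269.0, 166.6], 178) [0.4839 0.2131 0.115 ]
([359.3, 166.4], 168) [0.5559 0.2184 0.115 ]
[ 0.61976842 -0.33508083  0.        ]
turn 0.02 xyz [-17.39   1.93   0.08]
```

Request:
jog_arm([
  [-0.6,0.1,0,0,0],
  [-1,0.11,0,0,0],
  [-1,0.11,0,0,0],
  [-1,0.11,0,0,0],
  [-1,0.11,0,0,0],
  [-1,0.11,0,0,0],
  [-1,0.11,0,0,0],
  [-1,0.11,0,0,0],
  [-1,0.11,0,0,0],
  [-1,0.11,0,0,0],
  [-1,0.11,0,0,0],
  [-1,0.11,0,0,0],
])

```text
clock: 62.3
position: [0.5888, -0.1646, 0.307]
tool_rot: [-3.14, -0.0, 1.643]
force: [-0.6, 0.6, -1.9]
grip_width: 0.0293
finger_force: 69.3
```

Request:
jog_arm([
  [-1,0.11,0,0,0],
  [-1,0.11,0,0,0],
  [-1,0.11,0,0,0],
  [-1,0.11,0,0,0],
  [-1,0.11,0,0,0],
  [-0.79,0.1,0,0,0],
  [0,0,0,-0.72,0],
  [0,0,0,-0.72,0],
  [0,0,0,0,0],
  [0,0,0,0,0],
])

```text
clock: 63.3
position: [0.6209, -0.335, 0.3072]
tool_rot: [-3.141, -0.001, 1.756]
force: [0.3, -0.1, -1.0]
grip_width: 0.0293
finger_force: 69.3
```

```bash
python3 - <<'E'
from pp import *
W=shot('wrist','w26');s=bot.observe();B=blobs('w26')
for b in B:print(b[:2],ray(W,b[0],.092).round(4))
r=place([.6114,-.3043,.187],[.0025,-.0118-.020,0])[0];print(r);go(s,r[0],r[1],.1814,1.758)
E
```

```text
([573.3, 142.3], 148) [ 0.8181 -0.245   0.092 ]
([616.8, 151.0], 145) [ 0.8563 -0.245   0.092 ]
([272.7, 167.1], 155) [ 0.576  -0.3113  0.092 ]
([358.4, 167.0], 154) [ 0.6471 -0.2978  0.092 ]
([179.0, 289.9], 1890) [ 0.5079 -0.4389  0.092 ]
[ 0.61976842 -0.33508083  0.        ]
turn -0.02 xyz [ 0.01 -0.04  4.2 ]
```

Request:
jog_arm([
  [0,-0.04,0.5,-0.02,0],
  [0,0,0.7,0,0],
  [0,0,0.8,0,0],
  [0,0,0.8,0,0],
  [0,0,0.7,0,0],
  [0,0,0.5,0,0],
  [0,0,0.26,0,0],
  [0,0,0,0,0],
  [0,0,0,0,0],
])

```text
clock: 64.25
position: [0.6203, -0.3355, 0.1809]
tool_rot: [3.141, 0.001, 1.759]
force: [0.9, -0.3, -1.4]
grip_width: 0.0293
finger_force: 69.3
```

```bash
python3 - <<'E'
from pp import *
s=bot.observe()
r=place([.6115,-.3045,.187],[.0025,-.0118,0])[0];print(r);go(s,r[0],r[1],.1814,1.758)
E
```

```text
[ 0.61615018 -0.3156295   0.        ]
turn 0.02 xyz [ 0.68 -0.01 -0.02]
```

Request:
jog_arm([
  [0.2,0,0,0,0],
  [0.25,0,0,0,0],
  [0.23,0,0,0,0],
  [0,0,0,0,0],
  [0,0,-0.2,0,0],
  [0,0,-0.2,0,0],
  [0,0,-0.15,0,0],
  [0,0,-0.15,0,0],
  [0,0,-0.2,0,0],
  [0,0,-0.3,0,0],
  [0,0,0,0,0],
])

```text
clock: 65.35
position: [0.6166, -0.3156, 0.2175]
tool_rot: [3.14, 0.001, 1.759]
force: [0.2, 0.1, -2.0]
grip_width: 0.0295
finger_force: 69.1
```

```bash
python3 -c "
from pp import *
carried('w27')"
```

```text
[634.1, 178.0]
[375.2, 222.2]
[256.5, 222.5]
[140.2, 348.9]
(array([-2.13251938, 11.83789627]), np.float64(0.002733645126926837), np.float64(0.07225814724522954))
[ 0.61659142 -0.3155808   0.21752467] [ 0.19907848  0.08874832 -2.0297707 ]
```

Request:
jog_arm([
  [0,0,-0.3,0,0],
  [0,0,-0.5,0,0],
  [0,0,-0.7,0,0],
  [0,0,-0.7,0,0],
  [0,0,-0.7,0,0],
  [0,0,-0.7,0,0],
  [0,0,-0.5,0,0],
  [0,0,-0.2,0.3,0],
  [0,0,0,0.45,0],
  [0,0,0,0.45,0],
  [0,0,0,0.25,0],
  [0,0,0,0,0],
])

```text
clock: 66.6
position: [0.616, -0.3153, 0.345]
tool_rot: [-3.141, -0.0, 1.643]
force: [0.2, -0.4, -2.2]
grip_width: 0.0289
finger_force: 69.1
```

```bash
python3 - <<'E'
from pp import *
t=place([.5203,.2163,.07],[.002,-.056-.0124,0])[0];print(t);go(bot.observe(),t[0],t[1],.345,1.641)
E
```

```text
[0.52707919 0.1482074  0.        ]
turn 0.02 xyz [15.62 -1.87 -0.  ]
```

Request:
jog_arm([
  [0.1,-0.01,0,0,0],
  [0.2,-0.02,0,0,0],
  [0.3,-0.04,0,0,0],
  [0.4,-0.05,0,0,0],
  [0.5,-0.06,0,0,0],
  [0.6,-0.07,0,0,0],
  [0.7,-0.08,0,0,0],
  [0.8,-0.1,0,0,0],
  [0.8,-0.1,0,0,0],
  [0.8,-0.1,0,0,0],
  [0.8,-0.1,0,0,0],
  [0.8,-0.1,0,0,0],
])

```text
clock: 67.8
position: [0.5756, -0.1117, 0.3452]
tool_rot: [3.141, 0.0, 1.644]
force: [0.4, -0.1, -1.7]
grip_width: 0.0292
finger_force: 69.2
```

Request:
jog_arm([
  [0.8,-0.1,0,0,0],
  [0.8,-0.1,0,0,0],
  [0.8,-0.1,0,0,0],
  [0.8,-0.1,0,0,0],
  [0.8,-0.1,0,0,0],
  [0.8,-0.1,0,0,0],
  [0.8,-0.1,0,0,0],
  [0.7,-0.08,0,0,0],
  [0.6,-0.07,0,0,0],
  [0.5,-0.06,0,0,0],
  [0.4,-0.05,0,0,0],
  [0.3,-0.03,0,0,0],
])

```text
clock: 69.0
position: [0.5287, 0.1274, 0.3451]
tool_rot: [3.141, 0.0, 1.644]
force: [-0.2, 0.4, -1.2]
grip_width: 0.029
finger_force: 69.1
```

Request:
jog_arm([
  [0.3,-0.02,0,0,0],
  [0.2,-0.01,0,0,0],
  [0.12,0,0,0,0],
  [0,0,0,0,0],
  [0,0,0,0,0],
])

```text
clock: 69.5
position: [0.527, 0.1445, 0.3449]
tool_rot: [-3.141, 0.0, 1.643]
force: [-0.8, -1.0, -2.7]
grip_width: 0.0295
finger_force: 69.2
```

```bash
python3 - <<'E'
from pp import *
carried('w28');s=bot.observe();W=load('w28')
for b in blobs('w28'):print(b[:2],ray(W,b[0],.115).round(4))
c,t,l=handle('w28',s,W);print("pan",c+.103*np.array([np.cos(t),np.sin(t)]),t,l)
t=place([.5203,.2163,.07],[.002,-.056-.012,0])[0];go(s,t[0],t[1],.23,1.641)
E
```

```text
[272.7, 44.1]
[362.1, 44.9]
[225.0, 113.2]
[274.5, 117.5]
[359.8, 117.7]
[256.4, 222.5]
[375.3, 222.4]
[233.5, 317.3]
(array([-15.35228554,  74.12702909]), np.float64(-0.03168251153119906), np.float64(0.0760861951449788))
(array([-2.29412473, 11.80439927]), np.float64(0.0014320204910076018), np.float64(0.07239202989768197))
[0.52696284 0.14454712 0.34492504] [-0.84305371 -1.0316798  -2.67158263]
([272.7, 44.1], 161) [0.4798 0.2697 0.115 ]
([362.1, 44.9], 167) [0.552  0.2744 0.115 ]
([225.0, 113.2], 1789) [0.4416 0.2134 0.115 ]
([274.5, 117.5], 139) [0.4836 0.2129 0.115 ]
([359.8, 117.7], 132) [0.5559 0.218  0.115 ]
([256.4, 222.5], 280) [0.4708 0.1196 0.115 ]
([375.3, 222.4], 276) [0.5794 0.1276 0.115 ]
([233.5, 317.3], 291) [0.451  0.0216 0.115 ]
pan [0.52075696 0.2155379 ] 0.07939813766363171 0.09077476825876238
turn 0.02 xyz [0.14 0.01 3.83]
```

Request:
jog_arm([
  [0.1,0,0.3,0,0],
  [0,0,0.5,0,0],
  [0,0,0.6,0,0],
  [0,0,0.6,0,0],
  [0,0,0.6,0,0],
  [0,0,0.5,0,0],
  [0,0,0.4,0,0],
  [0,0,0.25,0,0],
  [0,0,0.15,0,0],
  [0,0,0.1,0,0],
  [0,0,0.1,0,0],
  [0,0,0.1,0,0],
])

```text
clock: 70.75
position: [0.5268, 0.148, 0.2192]
tool_rot: [3.141, -0.0, 1.643]
force: [0.0, 0.2, -1.6]
grip_width: 0.0291
finger_force: 69.2
```

Request:
jog_arm([
  [0,0,0.15,0,0],
  [0,0,0.2,0,0],
  [0,0,0.2,0,0],
  [0,0,0.1,0,0],
  [0,0,0,0,0],
])

```text
clock: 71.25
position: [0.5264, 0.1479, 0.199]
tool_rot: [-3.141, 0.0, 1.644]
force: [0.1, 0.8, -1.1]
grip_width: 0.029
finger_force: 69.2
```

Request:
jog_arm([
  [-0.2,0,0,0,0],
  [-0.3,0,0,0,0],
  [-0.25,0,0,0,0],
  [0,0,-0.3,0,0],
  [0,0,-0.6,0,0],
  [0,0,-1,0,0],
  [0,0,-1,0,0],
  [0,0,-0.7,0,0],
  [0,0,0,0,0],
])

```text
clock: 72.15
position: [0.5292, 0.1261, 0.3109]
tool_rot: [3.137, -0.001, 1.643]
force: [0.2, 0.2, -0.9]
grip_width: 0.0293
finger_force: 69.3
```

```bash
python3 - <<'E'
from pp import *
W=shot('wrist','w29');s=bot.observe();B=blobs('w29')
for b in B:print(b[:2],ray(W,b[0],.115).round(4))
go(s,.5553,-.0238,.307,1.641)
E
```

```text
([264.2, 8.6], 225) [0.4797 0.2698 0.115 ]
([365.0, 9.7], 229) [0.5521 0.2745 0.115 ]
([212.4, 90.1], 2282) [0.4424 0.2118 0.115 ]
([266.8, 92.8], 173) [0.4836 0.2129 0.115 ]
([362.2, 93.0], 171) [0.5559 0.2181 0.115 ]
([268.3, 166.1], 169) [0.4868 0.1578 0.115 ]
([359.0, 166.1], 169) [0.5591 0.1631 0.115 ]
([224.1, 317.4], 397) [0.4523 0.021  0.115 ]
turn 0.03 xyz [-5.03  0.54  0.07]
```

All three baskets stand in the pan. I need the hand free to slide the pan, so the rod goes to its stand first.

Request:
jog_arm([
  [-0.5,0.05,0,0,0],
  [-0.9,0.1,0,0,0],
  [-0.9,0.1,0,0,0],
  [-0.9,0.1,0,0,0],
  [-0.9,0.1,0,0,0],
  [-0.93,0.1,0,0,0],
  [0,0,0.8,0.03,0],
  [0,0,0.9,0,0],
  [0,0,0.9,0,0],
  [0,0,0.9,0,0],
  [0,0,0.9,0,0],
  [0,0,0.5,0,0],
])

```text
clock: 73.4
position: [0.5543, -0.0247, 0.1579]
tool_rot: [-3.138, -0.0, 1.641]
force: [0.4, -0.9, -1.6]
grip_width: 0.0289
finger_force: 69.5
```

Request:
jog_arm([
  [0,0,0.1,0,0],
  [0,0,0,0,0],
])

```text
clock: 73.6
position: [0.5557, -0.024, 0.1576]
tool_rot: [-3.141, -0.0, 1.641]
force: [0.2, -0.4, -1.2]
grip_width: 0.029
finger_force: 69.5
```

```bash
python3 - <<'E'
from pp import *
go(bot.observe(),.6272,-.0188,.1555,1.640)
E
```

```text
turn 0.01 xyz [0.01 2.39 0.07]
```

Request:
jog_arm([
  [0,0.4,0.05,0,0],
  [0,0.5,0,0,0],
  [0,0.5,0,0,0],
  [0,0.5,0,0,0],
  [0,0.35,0,0,0],
  [0,0.15,0,0,0],
  [0,0,0,0,0],
  [0,0,0.25,0,0],
  [0,0,0.25,0,0],
  [0,0,0.12,0,0],
  [0,0,0,0,0],
])

```text
clock: 74.7
position: [0.6268, -0.0189, 0.1374]
tool_rot: [-3.14, 0.0, 1.641]
force: [-4.9, -0.0, 7.9]
grip_width: 0.0293
finger_force: 70.4
```

Request:
jog_arm([
  [0,0,0,0,0.2],
  [0,0,0,0,0.65],
  [0,0,0,0,0.65],
  [0,0,0,0,0.65],
  [0,0,-0.4,0,0.65],
  [0,0,-0.8,0,0.65],
  [0,0,-1,0,0.65],
  [0,0,-1,0,0.65],
  [0,0,-1,0,0.65],
  [0,0,-0.4,0,0.65],
  [0,0,0,0,0.65],
])

```text
clock: 75.8
position: [0.6282, -0.0186, 0.2776]
tool_rot: [3.138, 0.0, 1.641]
force: [-0.7, 0.1, 0.0]
grip_width: 0.0554
finger_force: 0.0
```

```bash
python3 - <<'E'
from pp import *
go(bot.observe(),.45,.21,.29,np.pi/2+.07)
W=shot('side','s30');im=cv2.imread('pics/s30.png')
h=cv2.cvtColor(im,cv2.COLOR_BGR2HSV).astype(int);m=(abs(h[...,0]-25)<7)&(h[...,1]>180)&(h[...,2]>100)
v,u=np.nonzero(m[200:260,330:390]);print(u.min()+330,u.max()+330,v.min()+200,v.max()+200)
E
```

```text
turn 0.0 xyz [ 8.02 -5.39 -0.41]
352 366 214 238
```

Request:
jog_arm([
  [0,0,-0.41,0,0.5],
  [0.8,-0.54,0,0,0.5],
  [0.8,-0.54,0,0,0.5],
  [0.8,-0.54,0,0,0.5],
  [0.8,-0.54,0,0,0.5],
  [0.8,-0.54,0,0,0.5],
  [0.8,-0.54,0,0,0.5],
  [0.8,-0.54,0,0,0.5],
  [0.8,-0.54,0,0,0.5],
  [0.8,-0.54,0,0,0.5],
  [0.8,-0.54,0,0,0.5],
  [0,0,0,0,0.5],
])

```text
clock: 77.05
position: [0.4468, 0.2121, 0.2879]
tool_rot: [-3.141, -0.001, 1.646]
force: [1.7, 0.7, -0.3]
grip_width: 0.0428
finger_force: 0.0
```

```bash
python3 - <<'E'
from pp import *
s=bot.observe();W=shot('wrist','w31');c,t,l=handle('w31',s,W);print(c,t,l,c+.103*np.array([np.cos(t),np.sin(t)]))
B=blobs('w31')
for b in B:print(b[:2],ray(W,b[0],.115).round(4))
go(s,c[0],c[1],.0605,np.pi/2+t)
E
```

```text
[0.41784921 0.20848847] 0.0719561026718917 0.09289203300237067 [0.52058267 0.21589355]
([371.3, 141.5], 191) [0.4802 0.2702 0.115 ]
([470.3, 142.9], 200) [0.5527 0.2747 0.115 ]
([304.4, 203.6], 2042) [0.4344 0.2203 0.115 ]
([368.1, 216.8], 191) [0.4841 0.2137 0.115 ]
([461.7, 217.9], 197) [0.5563 0.2183 0.115 ]
([363.9, 283.0], 193) [0.4868 0.1585 0.115 ]
([453.3, 283.4], 199) [0.5592 0.1637 0.115 ]
([305.7, 412.1], 510) [0.448  0.0296 0.115 ]
turn 0.04 xyz [-0.05 -0.97  7.58]
```

Request:
jog_arm([
  [0,-0.45,0,0.03,0.5],
  [0,-0.45,0,0,0.5],
  [0,0,0.9,0,0.5],
  [0,0,1,0,0.5],
  [0,0,1,0,0.5],
  [0,0,1,0,0.5],
  [0,0,1,0,0.5],
  [0,0,1,0,0.5],
  [0,0,0.9,0,0.5],
  [0,0,0.7,0,0.5],
  [0,0,0,0,0.5],
], newtons=30)

```text
clock: 78.2
position: [0.4204, 0.2062, 0.0611]
tool_rot: [-3.138, 0.001, 1.638]
force: [0.0, -0.5, 1.1]
grip_width: 0.0426
finger_force: 0.0
```

Request:
jog_arm([
  [0,0,0,0,0.2],
  [0,0,0,0,0],
  [0,0,0,0,0],
  [0,0,0,0,0],
  [0,0,0,0,0],
  [0,0,0,0,0],
], newtons=40)

```text
clock: 78.8
position: [0.422, 0.2073, 0.0638]
tool_rot: [3.141, -0.0, 1.639]
force: [-4.9, -2.0, 6.5]
grip_width: 0.0062
finger_force: 39.1
```

```bash
python3 - <<'E'
from pp import *
s=bot.observe();p=s['position']
th=.0585;hot=np.array([.6585,.2222]);pc=np.array([.5206,.2160])
h0=pc-.103*np.array([np.cos(.072),np.sin(.072)]);off=p[:2]-h0;print("off",off)
h1=hot-.103*np.array([np.cos(th),np.sin(th)])+off;y0=s['tool_rot'][2]
print("turn",(.072-th)/.08);go(s,h1[0],h1[1],p[2],y0)
E
```

```text
off [ 0.00415268 -0.00126504]
turn 0.16874999999999987
turn -0.0 xyz [-0.06  4.6  -0.  ]
```

Request:
jog_arm([
  [0,0.1,0,0,0],
  [-0.01,0.2,0,0.02,0],
  [-0.01,0.3,0,0.02,0],
  [-0.01,0.3,0,0.02,0],
  [-0.01,0.3,0,0.02,0],
  [-0.01,0.3,0,0.02,0],
  [-0.01,0.3,0,0.02,0],
  [0,0.3,0,0.02,0],
  [0,0.3,0,0.02,0],
  [0,0.3,0,0,0],
  [0,0.3,0,0,0],
  [0,0.3,0,0,0],
])

```text
clock: 80.0
position: [0.5202, 0.2116, 0.0639]
tool_rot: [-3.14, 0.0, 1.626]
force: [-11.6, -0.7, 9.8]
grip_width: 0.0063
finger_force: 39.4
```

Request:
jog_arm([
  [0,0.3,0,0,0],
  [0,0.3,0,0,0],
  [0,0.3,0,0,0],
  [0,0.25,0,0,0],
  [0,0.15,0,0,0],
  [0,0,0,0,0],
  [0,0,0,0,0],
])

```text
clock: 80.7
position: [0.56, 0.2138, 0.0639]
tool_rot: [3.141, -0.001, 1.626]
force: [-4.4, 0.6, 6.8]
grip_width: 0.006
finger_force: 39.4
```

```bash
python3 - <<'E'
from pp import *
s=bot.observe();th=.0585
h1=np.array([.6585,.2222])-.103*np.array([np.cos(th),np.sin(th)])+[.0042,-.0013]
go(s,h1[0],h1[1],s['position'][2],s['tool_rot'][2])
E
```

```text
turn -0.0 xyz [ 0.04 -0.   -0.  ]
```

Request:
jog_arm([
  [0.03,0,0,0,0],
  [0,0,0,0,0],
  [0,0,0,0,0.3],
  [0,0,0,0,0.45],
  [0,0,0,0,0.45],
  [0,0,-0.4,0,0.45],
  [0,0,-0.9,0,0.45],
  [0,0,-1,0,0.45],
  [0,0,-1,0,0.45],
  [0,0,-1,0,0.45],
  [0,0,-1,0,0.45],
  [0,0,-1,0,0.45],
])

```text
clock: 81.9
position: [0.5596, 0.2147, 0.254]
tool_rot: [3.141, -0.0, 1.626]
force: [0.6, 1.0, 0.0]
grip_width: 0.0385
finger_force: 0.0
```

Request:
jog_arm([
  [0,0,-1,0,0.45],
  [0,0,-0.3,0,0.45],
  [0,0,0,0,0.45],
])

```text
clock: 82.2
position: [0.5602, 0.2149, 0.2925]
tool_rot: [3.139, -0.001, 1.626]
force: [-0.4, 0.3, 0.2]
grip_width: 0.0385
finger_force: 0.0
```

```bash
python3 - <<'E'
from pp import *
s=bot.observe();W=shot('wrist','w32');c,t,l=handle('w32',s,W);print(c,t,l,c+.103*np.array([np.cos(t),np.sin(t)]))
B=blobs('w32')
for b in B:print(b[:2],ray(W,b[0],.115).round(4))
E
```

```text
[0.55923324 0.21443598] 0.06160648793838547 0.09247966082416861 [0.66203784 0.22077744]
([408.3, 139.5], 193) [0.6233 0.2751 0.115 ]
([505.3, 140.6], 198) [0.6954 0.2783 0.115 ]
([336.5, 199.4], 1949) [0.5731 0.2271 0.115 ]
([403.0, 214.4], 181) [0.6259 0.2181 0.115 ]
([495.2, 215.0], 172) [0.6981 0.2216 0.115 ]
([397.5, 280.0], 161) [0.6278 0.1628 0.115 ]
([485.2, 280.8], 153) [0.6999 0.1661 0.115 ]
```

View pics/w32.png

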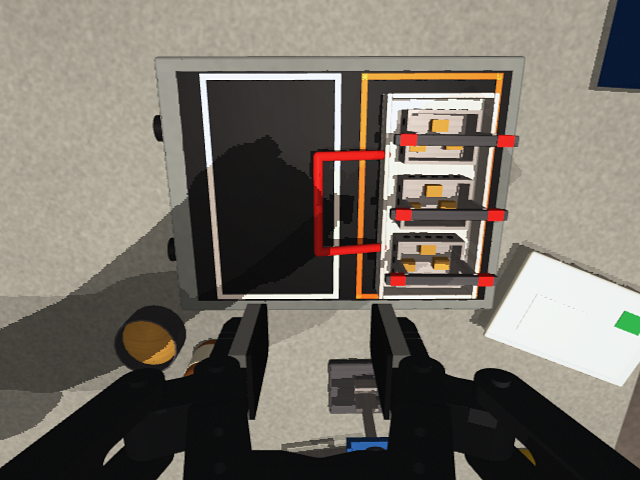

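All three baskets stand in the pan, inside the orange frame (rim corners near (387,94), (500,95), (380,297)). One fit relative to the plate to decide.

```bash
python3 - <<'E'
from pp import *
W=load('w32')
r=fit([(W,box(.061,.106,.045,-.06),np.array([(200,73),(341,74),(339,299),(217,298)])),(W,np.array([[.019,.106,.045],[.141,.106,.045],[.019,-.106,.045]]),np.array([(362,74),(503,74),(357,299)])),(W,np.array([[-.16,.12,.045],[.16,.12,.045]]),np.array([(155,57),(524,57)]))],[.58,.22,.06]);print(r[:2])
q=fit([(W,box(.046,.092,.071),np.array([(387,94),(500,95),(478,298),(380,297)]))],[.66,.22,.06]);print(q[:2])
print(place(r[0],[.08,0,0]))
E
```

```text
(array([0.57857049, 0.2171531 , 0.05579631]), np.float64(1.0884761357933639))
(array([0.66327178, 0.21925269, 0.06619445]), np.float64(1.2939575295263581))
[[0.658446   0.22161449 0.        ]]
```

Offset is about 4 mm in x and 2 mm in y. There is time for one corrective nudge.

Request:
jog_arm([
  [0,0,0.8,0,0.45],
  [0,0,1,0,0.45],
  [0,0,1,0,0.45],
  [0,0,1,0,0.45],
  [0,0,1,0,0.45],
  [0,0,1,0,0.45],
  [0,0,1,0,0.45],
  [0,0,0.8,0,0.45],
  [0,0,0,0,0.45],
  [0,0,0,0,0.2],
  [0,0,0,0,0],
  [0,0,0,0,0],
])

```text
clock: 83.45
position: [0.5603, 0.2149, 0.0639]
tool_rot: [3.14, -0.001, 1.626]
force: [-2.1, 1.3, 3.0]
grip_width: 0.0065
finger_force: 39.1
```

Request:
jog_arm([
  [0,0,0,0,0],
  [0,0,0,0,0],
  [0,0,0,0,0],
  [0.02,-0.06,0,0.03,0],
  [0.02,-0.08,0,0,0],
  [0,0,0,0,0],
  [0,0,0,0,0],
  [0,0,0,0,0],
])

```text
clock: 84.25
position: [0.5564, 0.2157, 0.0632]
tool_rot: [3.14, -0.0, 1.623]
force: [5.5, -0.4, 2.7]
grip_width: 0.0063
finger_force: 39.3
```

Request:
jog_arm([
  [0,0,0,0,0.3],
  [0,0,0,0,0.45],
  [0,0,0,0,0.45],
  [0,0,-0.4,0,0.45],
  [0,0,-0.9,0,0.45],
  [0,0,-1,0,0.45],
  [0,0,-1,0,0.45],
  [0,0,-1,0,0.45],
  [0,0,-1,0,0.45],
  [0,0,-1,0,0.45],
  [0,0,-1,0,0.45],
  [0,0,0,0,0.45],
])

```text
clock: 85.45
position: [0.5565, 0.2166, 0.2863]
tool_rot: [3.136, -0.002, 1.624]
force: [0.4, 0.5, -0.3]
grip_width: 0.0382
finger_force: 0.0
```

```bash
python3 - <<'E'
from pp import *
s=bot.observe();W=shot('wrist','w33');c,t,l=handle('w33',s,W);print(c,t,l,c+.103*np.array([np.cos(t),np.sin(t)]))
B=blobs('w33')
for b in B:print(b[:2],ray(W,b[0],.115).round(4))
shot('side','s33');im=cv2.imread('pics/s33.png')
h=cv2.cvtColor(im,cv2.COLOR_BGR2HSV).astype(int);m=(abs(h[...,0]-25)<7)&(h[...,1]>180)&(h[...,2]>100)
v,u=np.nonzero(m[200:260,330:390]);print(u.min()+330,u.max()+330,v.min()+200,v.max()+200)
E
```

```text
[0.55613617 0.21548252] 0.058625502812593905 0.09208787665077359 [0.65895922 0.22151749]
([410.1, 141.8], 208) [0.6204 0.2755 0.115 ]
([508.8, 143.6], 201) [0.6927 0.2781 0.115 ]
([336.5, 202.3], 2009) [0.5698 0.2279 0.115 ]
([404.6, 218.1], 184) [0.6229 0.2183 0.115 ]
([498.0, 219.0], 176) [0.695  0.2214 0.115 ]
([398.2, 284.6], 156) [0.6241 0.163  0.115 ]
([487.6, 285.7], 157) [0.6966 0.1658 0.115 ]
352 366 214 238
```

The pan is at (0.659, 0.2215) with yaw 0.059, so it matches the frame. The baskets are upright and the rod is hanging. Handing in.

```bash
python3 -c "
from workcell import bot
print(bot.job_done())"
```

```text
the job is handed in; nothing more can be done
None
```

I handed the job in after about 85 s: the pan is back in the orange frame to within about 1 mm by the last camera fit, with all three baskets upright in it, and the rod hangs in its stand. I hung the rod before the last slide, because the hand had to be free, and mid-run I returned one basket to the cleaner to re-square the pan after it was knocked.

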